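Release a circuit board from its left-hand-thread clamp

TASK

Free the circuit board for unloading: undo the black clamp nut with the bar handle, which has a left-hand thread, far enough that its brass collar stands clear of the two steel ears on the yellow clamp arm, then swing the clamp arm off the board against its spring as far as it goes and push the red plunger down so that its pin holds the arm there. Do not force the nut tighter, do not knock the black fume hood, and leave the board and the things standing round the jig where they are.

Things in the scene. Friction and masses are not known exactly. Their poses are not given: they have to be found in the camera images.
- fixture: Board jig, fixed: aluminium plate 190 x 430 x 15 mm carrying all below. Origin on the bench under the clamp arm's vertical pivot; z up. In its frame (mm): plate x -95 to 95, y -290 to 140; nut axis at (0, -90); board over y -255 to -115, its posts up to z 68; at the start the clamp arm lies along y, red plunger at (0, 100).
- hub (a point): Centre of the clamp nut's black hub (40 mm diameter, z 72 to 116 mm) on its vertical axis, at the height of the bar handle's centre line (105 mm above the bench when tight). A fixed 14 mm stud stands through it to z 140. Between z 80 and 170 mm only hub, stud and bar stand inside the bar's sweep.
- handle_a (a point): Centre of one black end ball (22 mm) of the nut's level steel bar handle (13 mm thick), 72 mm from the nut axis.
- handle_b (a point): Centre of the other end ball, opposite handle_a. The two ends are alike.
- nut (a joint): Turn of the nut, rad; start 0 to 0.05 (tight). LEFT-HAND thread: grows turning CLOCKWISE seen from above, which loosens it and lifts nut, bar and collar 12 mm per turn; range -0.2 to 5.0; below -0.12 is forced tighter. Friction 0.25 N m; stays where left. The 28 mm brass collar under the hub locks the clamp arm behind two 6 mm high ears until 3.15 rad.
- clamp (a joint): Swing of the yellow clamp arm about its pivot, rad: 0 over the board, grows anticlockwise seen from above to a hard stop at 0.96, where the plunger's pin is over its hole. A spring drives it back to 0 (about 1.2 N at the plunger at 0, 2.6 N at the stop). Locked while the nut's collar is behind its ears.
- plunger_knob (a point): Centre of the upright round red plunger knob (24 mm diameter, 28 mm tall), 116 mm above the bench when up. It rides on the clamp arm, on a circle of 100 mm radius about the pivot; the arm may be swung by holding it (it can turn in the grip). Below it a 24 mm wide steel housing on the arm reaches z 70 mm, arm top z 62.
- plunger (a joint): Depth of the plunger, m: 0 up (start), grows downward to 0.014. Friction of 3 N keeps it where it is left. Away from the hole the pin meets the blue quadrant after 3 mm; with the arm at its stop it goes down the full 14 mm and pins the arm.
- hood: Black fume hood, fixed: cone, mouth 100 mm wide at z 185 mm, narrowing to a 45 mm hose that rises to z 325 and comes down to a foot (90 mm) 135 mm away along the hood's -y. Origin on the bench under the mouth's centre. It hangs over the board, 125 to 175 mm from the nut axis: a gripper's body must keep clear of it.
- board: Green circuit board, 148 x 140 x 3.5 mm, loose on the jig's posts, origin at the centre of its underside 44 mm above the bench. Not to be moved.
- flux_bottle: Amber bottle with blue cap, 44 mm diameter, 105 mm tall, loose on the bench beside the jig, origin at the centre of its foot. Bystander.
- solder_spool: Silvery solder spool standing on end, 60 mm diameter, 50 mm tall, origin at the centre of its foot. Bystander.
- tip_cleaner: Round brass tip-cleaner tin, 68 mm diameter, 56 mm tall, origin at the centre of its foot. Bystander.

How it is judged:
By the outcome, as a careful person would: the job done as asked, in the order asked, and still so for the second after the job is handed in, with the robot touching nothing.
It also fails if it takes over 58 s, if anything falls off the work surface, if the arm or the gripper's body presses on something with over 40 N, if the wrist force passes 120 N, or if a joint passes its speed limit or range.

ROBOT

A 6-joint arm with a two-finger parallel gripper is mounted at the origin on the work surface. World frame = base frame: x ahead of the robot, y to its left, z up, the work surface at z = 0. Lengths are in mm, angles in rad, forces in N, time in s.
With the tool pointing down it reaches from about 350 to 975 mm from the base axis. Payload 7.1 kg.
Tool frame: the origin (TCP) lies midway between the tips of the shut fingers; the grasp point (between the pads) lies 19 mm behind it (ctrl.hold_point_z is the distance from the TCP to the grasp point, in mm); z points along the fingers, y is the direction in which the jaws open and shut (so a half turn about z gives the same grasp; the last joint's range is limited). The gripper opens to 88 mm and grips with 3 to 60 N. Pads are 20 mm wide; open, the fingers measure 115 mm over their backs; the gripper's body (75 mm by 178 mm) begins 61 mm behind the grasp point.
Start: joints at [1.274, 0.423, 1.63, -0, 1.089, -0.019], TCP at [171.369, 601.03, 202.175] pointing down, gripper open.
Joint ranges: [-3, 3], [-0.9, 2.11], [0.09, 2.58], [-1.31, 4.45], [0.11, 2.69], [-2.54, 2.54]. Speed limits (rad/s): [2.39, 2.39, 3.01, 3.14, 3.14, 3.14].

INTERFACE

Orientations are given as a rotation vector (axis times angle).
In Python, from workcell import ctrl, eyes gives the robot as it stands.
- The arm moves only by the tool move_arm, never from a script. Its argument "deltas" is a list of rows, each a list of 6 numbers: the shift along the tool's x, y, z in mm, then the turn, a rotation vector about the tool's x, y, z in rad. A call has 1 to 5 rows; each row shifts and turns the pose as measured when the row begins, along the tool's axes as they then stand; what a row does not reach is not made up. A row lasts 1/12 s, in which the tool goes at most 41.7 mm and 7.16 degrees, less where a joint would pass 70% of its speed; a pose out of reach is approached as far as the arm can. A call is refused whole if a number of a shift passes 41.7 or a number of a turn 0.125, either way. A call with a gripper value outside its range is refused whole. "hand" is the closure, from -1 (fully open) to 1 (shut), set as the call begins (left out, the last holds). The fingers move at their own pace and stop on an object; the grip force is fixed at half the most. Time passes only in rows, so rows that do not move let the fingers close. It gives the time, the measured TCP pose, the force and the opening at its end, in the units of the state.
- ctrl.get_obs(): the state, without advancing time (a new reading comes with each control period).
- eyes.get_image(name): name is "scene" or "top" or "wrist"; returns a dict with "frame" (384x512x3 uint8, red, green, blue), "range_z" (384x512 float32, mm along the optical axis (not along the pixel's ray), 0 where there is no reading), "fx", "fy", "cx", "cy" (pixels), "cam_to_world" (4x4, takes a point from camera to world coordinates). Camera axes: x right, y down, z forward; pixel columns grow to the right and rows downward; lengths in mm; the calibration is good to about 2 mm. A picture is of the moment at which its call begins.
- ctrl.close_job(): hands the job in, once; it reports no verdict.
The state is a dict: "t": time; "qpos": joint angles; "qvel": joint speeds; "joint_torque": joint torques, N m; "ee_pos": TCP position; "orientation": TCP orientation; "ft_force": force on the tool from outside, world axes, zero at the start; "moment": the same for the moment, N m; "width": finger opening in mm.
Only numpy, scipy, OpenCV 4.12 (cv2) and the standard library are available. Lean on these libraries where they do the work, as an engineer would, in place of code of your own. Each camera call takes 0.05 s, during which the arm holds its last target.

## Working session

There is one attempt and no reset: what is moved stays moved. The work goes in short steps, Python scripts to look and compute and a tool call to move; the robot and the scene stay as the last step left them, time stands still between calls to the robot, and variables do not carry over. Pictures are saved under pics/ and viewed, and the job is handed in when it is done.

Besides the shell and the picture viewer there is one more tool, called after "Emit:" as a command line: name --pt "numbers of a row" for each row, then --argument value for the rest. move_arm: Moves the arm, as the interface text tells. Its arguments: {"type":"object","properties":{"deltas":{"type":"array"},"hand":{"type":"number"}},"required":["deltas"]}

```bash
ls; mkdir -p pics; python3 - <<'E'
from workcell import ctrl, eyes
import cv2,pickle
o=ctrl.get_obs();print(o)
for n in ["scene","top","wrist"]:
    d=eyes.get_image(n);pickle.dump(d,open(f'pics/{n}0.pkl','wb'))
    cv2.imwrite(f'pics/{n}0.png',d['frame'][:,:,::-1]); print(n,d['fx'],d['cx'],d['cam_to_world'].round(3).tolist())
E
```

```text
pics
{'t': 0.0, 'qpos': array([ 1.27398160e+00,  4.23876180e-01,  1.63070712e+00, -4.71259857e-05,
        1.08860588e+00, -1.89886661e-02]), 'qvel': array([ 1.29333591e-03, -1.16700536e-03, -9.28489275e-04, -2.55244851e-04,
        9.00444777e-05,  1.62667017e-03]), 'joint_torque': array([ 5.45519928e-03, -5.44616032e+01, -2.73677605e+01,  6.46084221e-02,
        2.27714237e-02, -9.72637599e-05]), 'ee_pos': array([171.21994761, 600.4574662 , 201.37294167]), 'orientation': array([-4.34942723e-01, -3.11112595e+00,  2.48676878e-03]), 'ft_force': array([-0.19994693,  0.3657483 ,  0.5670477 ]), 'moment': array([-0.00343927,  0.01217075, -0.01621776]), 'width': 88.01422033761858}
scene 360.00965863960784 257.77692680713244 [[0.256, 0.796, -0.549, 973.316], [0.967, -0.209, 0.148, -2.978], [0.003, -0.569, -0.823, 716.588], [0.0, 0.0, 0.0, 1.0]]
top 404.29252937766574 257.1745081694771 [[-0.098, -0.971, 0.219, 392.939], [-0.995, 0.096, -0.019, 104.265], [-0.003, -0.22, -0.975, 903.631], [0.0, 0.0, 0.0, 1.0]]
wrist 282.4552866805099 258.192362189889 [[0.273, 0.92, 0.282, 94.523], [0.962, -0.261, -0.081, 623.58], [-0.001, 0.293, -0.956, 384.033], [0.0, 0.0, 0.0, 1.0]]
```

View pics/scene0.png

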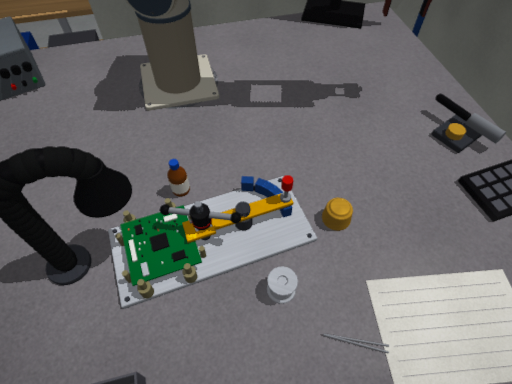

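View pics/top0.png

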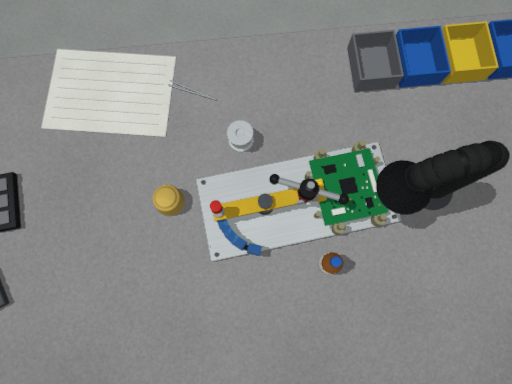

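View pics/wrist0.png

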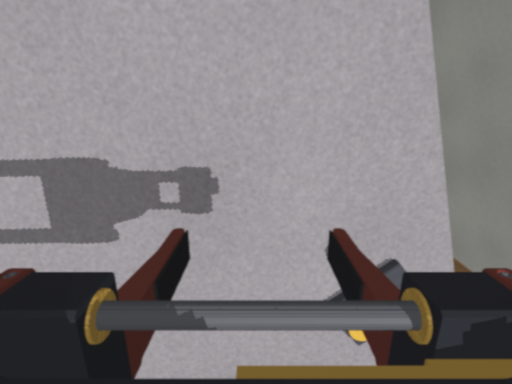

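The scene view shows the nut near (200,214), the red knob near (288,184) and the hood near (105,190). The top view shows the nut near (309,188), the knob near (216,207) and the bar ends near (275,179) and (344,199). I'll enlarge both.

```bash
python3 - <<'E'
import cv2
a=cv2.imread('pics/top0.png')[150:270,190:390]; cv2.imwrite('pics/topc.png',cv2.resize(a,None,fx=4,fy=4,interpolation=cv2.INTER_CUBIC))
a=cv2.imread('pics/scene0.png')[150:270,150:310]; cv2.imwrite('pics/scenec.png',cv2.resize(a,None,fx=5,fy=5,interpolation=cv2.INTER_CUBIC))
E
```

```text
(no output)
```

View pics/topc.png

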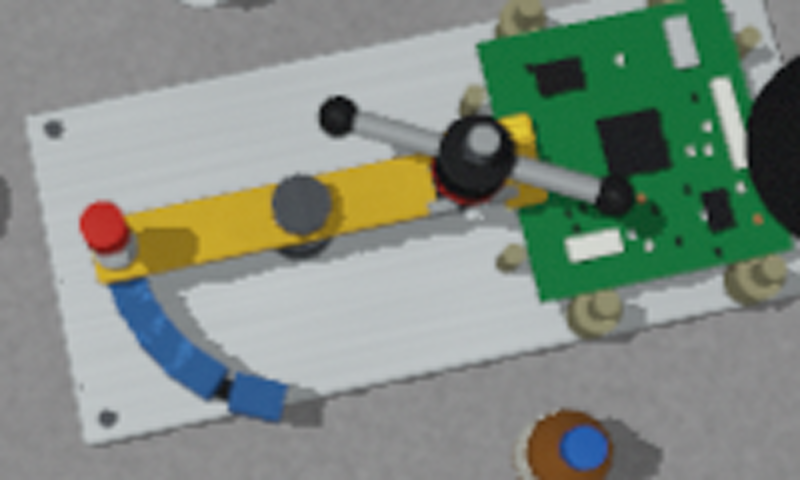

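View pics/scenec.png

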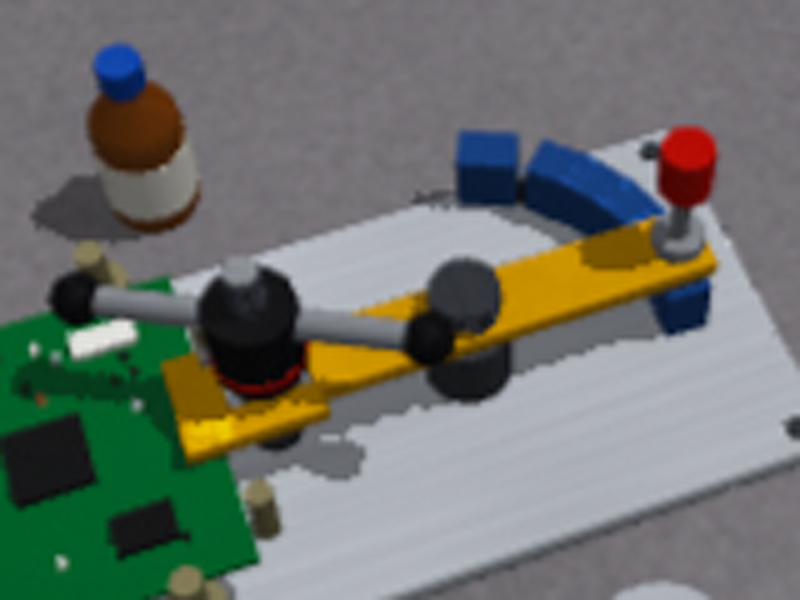

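```bash
cat > h.py <<'E'
import numpy as np,pickle
def load(n): return pickle.load(open(f'pics/{n}.pkl','rb'))
def ray(d,u,v):
    M=d['cam_to_world'];r=M[:3,:3]@np.array([(u-d['cx'])/d['fx'],(v-d['cy'])/d['fy'],1]);return M[:3,3],r/np.linalg.norm(r)
def tri(rs):
    A=sum(np.eye(3)-np.outer(r,r) for o,r in rs);b=sum((np.eye(3)-np.outer(r,r))@o for o,r in rs)
    p=np.linalg.solve(A,b);return p,[np.linalg.norm((np.eye(3)-np.outer(r,r))@(p-o)) for o,r in rs]
def px(d,p):
    M=d['cam_to_world'];c=M[:3,:3].T@(np.array(p)-M[:3,3]);return c[0]/c[2]*d['fx']+d['cx'],c[1]/c[2]*d['fy']+d['cy']
E
python3 - <<'E'
from h import *
T=load('top0');S=load('scene0')
def t(u,v):return 190+(u+.5)/4-.5,150+(v+.5)/4-.5
def s(u,v):return 150+(u+.5)/5-.5,150+(v+.5)/5-.5
P={}
for n,a,b in [('hA(knob side)',(338,116),(430,337)),('hB',(615,195),(74,299)),('knob',(107,232),(686,166)),('studtop',(485,137),(240,270))]:
    p,e=tri([ray(T,*t(*a)),ray(S,*s(*b))]);P[n]=p;print(n,p.round(1),np.round(e,1))
m=(P['hA(knob side)']+P['hB'])/2;print('mid',m, np.linalg.norm(P['hA(knob side)']-P['hB']))
d=P['knob']-m;print('dist knob-hub',np.linalg.norm(d[:2]))
y=d[:2]/np.linalg.norm(d[:2]);piv=m[:2]+y*90*np.linalg.norm(d[:2])/190;x=np.array([y[1],-y[0]])
print('pivot',piv,'yaxis',y,'x',x)
b=P['hA(knob side)']-P['hB'];print('bar ang',np.degrees(np.arctan2(b[1],b[0])),'y ang',np.degrees(np.arctan2(y[1],y[0])))
# hood from depth
for n,d in(('top',T),('scene',S)):
    z=d['range_z'];v,u=np.mgrid[:384,:512];M=d['cam_to_world']
    c=np.stack([(u-d['cx'])/d['fx']*z,(v-d['cy'])/d['fy']*z,z],-1)@M[:3,:3].T+M[:3,3]
    np.save('pics/'+n+'xyz.npy',c)
    rel=c[...,:2]-piv;Y=rel@y;X=rel@x;ok=z>0
    k=ok&(c[...,2]>150)&(c[...,2]<240)&(abs(X)<300)&(Y<-60)&(Y>-450)
    print(n,k.sum(),'hood Y',np.percentile(Y[k],[1,50,99]),'X',np.percentile(X[k],[1,50,99]),'z',np.percentile(c[k][:,2],[1,50,99]))
    for lo,hi in((30,60),(60,110)):
        k=ok&(c[...,2]>lo)&(c[...,2]<hi)&(abs(X)<300)&(Y>-450)&(Y<350)&(abs(X)>100)
        import cv2
        nl,lab,st,cen=cv2.connectedComponentsWithStats(k.astype(np.uint8))
        for i in range(1,nl):
            if st[i,4]>25:
                q=lab==i;print('  z',lo,'X',X[q].min().round(),X[q].max().round(),'Y',Y[q].min().round(),Y[q].max().round(),'top',c[q][:,2].max().round(),'world',c[q].mean(0).round())
E
```

```text
hA(knob side) [595.1  52.6 106.6] [0.5 0.5]
hB [540.6 -82.1 106.1] [0.1 0.1]
knob [545.4 173.9 115.4] [1. 1.]
studtop [568.7 -14.7 141.9] [0.6 0.6]
mid [567.86343018 -14.76120108 106.35484723] 145.37052181016224
dist knob-hub 190.02340946140058
pivot [557.21282528  74.61754753] yaxis [-0.11832548  0.99297486] x [0.99297486 0.11832548]
bar ang 67.97925868110599 y ang 96.79547087187706
top 1869 hood Y [-378.02281394 -223.6530676  -196.57594788] X [-99.0478848  -64.05542159  -6.40171169] z [157.76303973 209.96196818 238.36498628]
  z 30 X 208.0 300.0 Y -450.0 -274.0 top 60.0 world [ 839. -252.   47.]
  z 30 X 140.0 198.0 Y -11.0 48.0 top 55.0 world [723. 113.  49.]
  z 30 X -175.0 -133.0 Y -102.0 -86.0 top 59.0 world [415. -33.  46.]
  z 60 X -175.0 -132.0 Y -129.0 -86.0 top 110.0 world [417. -47.  81.]
scene 2955 hood Y [-394.69579458 -266.95242144 -198.03692748] X [-64.2490002  -24.23261947  -2.07235224] z [152.07836413 208.22243762 238.97667091]
  z 30 X -152.0 -129.0 Y -129.0 -85.0 top 60.0 world [435. -49.  46.]
  z 30 X 141.0 200.0 Y -10.0 48.0 top 54.0 world [725. 113.  50.]
  z 30 X 232.0 249.0 Y -278.0 -274.0 top 60.0 world [ 828. -170.   46.]
  z 30 X 225.0 234.0 Y -329.0 -278.0 top 60.0 world [ 823. -201.   48.]
  z 60 X -165.0 -130.0 Y -129.0 -86.0 top 108.0 world [426. -49.  82.]
  z 60 X 228.0 248.0 Y -303.0 -275.0 top 64.0 world [ 824. -181.   62.]
  z 60 X 223.0 230.0 Y -344.0 -306.0 top 63.0 world [ 821. -220.   61.]
```

The balls, knob and stud top triangulate within about 1 mm, and the heights agree with the text. Next I'll measure the hood mouth and work out the wrist yaw.

```bash
python3 - <<'E'
from h import *
import cv2
from scipy.spatial.transform import Rotation as R
from scipy.optimize import least_squares
H=np.array([567.9,-14.8]);piv=np.array([557.2,74.6])
for n in('top','scene'):
    c=np.load(f'pics/{n}xyz.npy');d=load(n+'0')
    k=(d['range_z']>0)&(np.linalg.norm(c[...,:2]-[520,-190],axis=-1)<130)
    for lo,hi in((175,190),(190,205),(205,220),(220,240),(240,260)):
        q=c[k&(c[...,2]>lo)&(c[...,2]<hi)]
        if len(q)>8:
            f=least_squares(lambda p:np.linalg.norm(q[:,:2]-p[:2],axis=1)-p[2],[520,-190,45],loss='soft_l1')
            print(n,lo,len(q),'circ',f.x.round(1),'dist hub centre',np.linalg.norm(f.x[:2]-H).round(1),'min pt dist hub',np.linalg.norm(q[:,:2]-H,axis=1).min().round(1),'min to piv',np.linalg.norm(q[:,:2]-piv,axis=1).min().round(1))
Rm=R.from_rotvec([-4.34942723e-01, -3.11112595e+00,  2.48676878e-03]).as_matrix();print(Rm.round(3))
print('tool y yaw',np.degrees(np.arctan2(Rm[1,1],Rm[0,1])),'base pan deg',np.degrees(1.274), np.degrees(np.arctan2(600.46,171.22)))
a=cv2.imread('pics/top0.png')[130:240,350:512]; cv2.imwrite('pics/hoodc.png',cv2.resize(a,None,fx=4,fy=4,interpolation=cv2.INTER_CUBIC))
E
```

```text
top 175 104 circ [ 551.9 -210.8   86.1] dist hub centre 196.6 min pt dist hub 113.8 min to piv 201.0
top 190 567 circ [ 535.9 -176.8   47.9] dist hub centre 165.1 min pt dist hub 113.4 min to piv 200.7
top 205 590 circ [ 535.9 -176.7   40.4] dist hub centre 165.0 min pt dist hub 120.4 min to piv 207.2
top 220 536 circ [ 536.7 -178.7   33.2] dist hub centre 166.9 min pt dist hub 128.2 min to piv 214.8
top 240 283 circ [ 558.8 -225.1   76.6] dist hub centre 210.5 min pt dist hub 137.4 min to piv 224.3
scene 175 213 circ [ 425.7 -219.   163.7] dist hub centre 248.9 min pt dist hub 113.2 min to piv 200.2
scene 190 706 circ [ 452.9 -219.7  135.2] dist hub centre 234.9 min pt dist hub 113.2 min to piv 200.1
scene 205 758 circ [ 429.9 -232.2  153.1] dist hub centre 257.5 min pt dist hub 118.5 min to piv 205.7
scene 220 782 circ [ 339.6 -257.7  236.9] dist hub centre 333.3 min pt dist hub 126.0 min to piv 213.6
scene 240 560 circ [-1052.7  -496.1  1640.9] dist hub centre 1690.6 min pt dist hub 135.8 min to piv 223.4
[[-0.962  0.274 -0.   ]
 [ 0.274  0.962 -0.002]
 [-0.    -0.002 -1.   ]]
tool y yaw 74.08299278083393 base pan deg 72.99482309966687 74.08460281054711
```

View pics/hoodc.png

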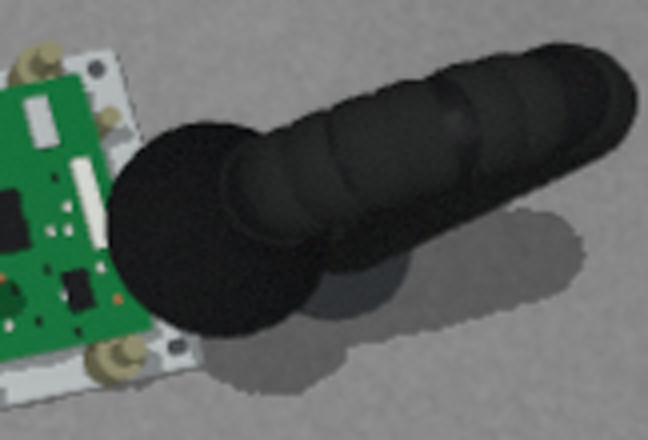

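The hood's nearest edge is about 113 mm from the nut axis, and the gripper body's corner radius is about 97 mm. So I can work centred on the nut with the fingers straddling the hub. Rotating the wrist clockwise, with the finger sides driving the bar, gives a pure couple in one sweep. The transit comes first.

```bash
cat > rel.py <<'E'
import sys,numpy as np
from scipy.spatial.transform import Rotation as R
from workcell import ctrl
o=ctrl.get_obs();M=R.from_rotvec(o['orientation']).as_matrix()
yaw=np.degrees(np.arctan2(M[1,1],M[0,1]))
print('t',round(o['t'],2),'pos',o['ee_pos'].round(1),'yaw',yaw.round(1),'tilt',M[:,2].round(3),'q',o['qpos'].round(2),'F',o['ft_force'].round(1),'w',round(o['width'],1))
if len(sys.argv)>3:
    p=np.array([float(a) for a in sys.argv[1:4]]);print('tool delta',(M.T@(p-o['ee_pos'])).round(1))
if len(sys.argv)>4:
    d=(float(sys.argv[4])-yaw);print('rot z (tool)',-np.radians(d).round(3), 'lvl', (R.from_matrix(M.T@np.array([[np.sin(np.radians(yaw))*-1*-1,0,0]]*3).T if 0 else np.eye(3)).as_rotvec()))
E
sed -i "s/, 'lvl'.*/)/" rel.py
```

Emit:
move_arm --pt "-30 -27 0 0 0 0" --pt "-30 -27 0 0 0 0" --pt "-30 -27 0 0 0 0" --pt "-30 -27 0 0 0 0" --pt "-30 -27 0 0 0 0" --hand -0.5

```text
t: 0.57
ee_pos: [277.8, 430.0, 199.6]
orientation: [-0.419, -3.112, -0.001]
ft_force: [1.4, -0.1, 0.6]
width: 66.1
```

```bash
python3 rel.py 568 -15 200 120
```

```text
t 0.57 pos [277.8 430.  199.6] yaw 74.7 tilt [-0.001  0.001 -1.   ] q [ 0.97  0.26  1.88  0.    1.   -0.33] F [ 1.4 -0.1  0.6] w 66.1
tool delta [-397.5 -352.4   -1.2]
rot z (tool) -0.791
```

Emit:
move_arm --pt "-30 -27 0 0 0 0" --pt "-30 -27 0 0 0 0" --pt "-30 -27 0 0 0 0" --pt "-30 -27 0 0 0 0" --pt "-30 -27 0 0 0 0"

```text
t: 0.98
ee_pos: [388.1, 253.0, 199.1]
orientation: [-0.415, -3.113, -0.001]
ft_force: [0.3, -0.6, 0.1]
width: 65.9
```

Emit:
move_arm --pt "-30 -27 0 0 0 0" --pt "-30 -27 0 0 0 0" --pt "-30 -27 0 0 0 0" --pt "-30 -27 0 0 0 0" --pt "-30 -27 0 0 0 0"

```text
t: 1.4
ee_pos: [498.8, 76.2, 199.1]
orientation: [-0.415, -3.113, -0.001]
ft_force: [0.7, 0.6, 0.7]
width: 65.8
```

```bash
python3 rel.py 568 -15 200 120
```

```text
t 1.4 pos [498.8  76.2 199.1] yaw 74.8 tilt [-0.001  0.001 -1.   ] q [ 0.13  0.25  1.89  0.    1.   -1.18] F [0.7 0.6 0.7] w 65.8
tool delta [-90.7 -69.9  -1. ]
rot z (tool) -0.788
```

Emit:
move_arm --pt "-31 -24 0 0 0 0" --pt "-31 -24 0 0 0 0" --pt "-25 -20 0 0 0 0" --pt "0 0 0 0 0 -0.12" --pt "0 0 0 0 0 -0.12"

```text
t: 1.82
ee_pos: [570.9, -25.6, 198.3]
orientation: [0.045, 3.14, -0.0]
ft_force: [-0.8, 0.5, -0.4]
width: 65.8
```

Emit:
move_arm --pt "0 0 0 0 0 -0.12" --pt "0 0 0 0 0 -0.12" --pt "0 0 0 0 0 -0.12" --pt "0 0 0 0 0 -0.12" --pt "0 0 0 0 0 -0.12"

```text
t: 2.23
ee_pos: [570.6, -28.2, 196.5]
orientation: [0.923, -3.001, -0.001]
ft_force: [-0.1, 0.8, 0.4]
width: 65.7
```

```bash
python3 rel.py 568 -15 200 120
```

```text
t 2.23 pos [570.6 -28.2 196.5] yaw 124.2 tilt [-0.002 -0.    -1.   ] q [-0.07  0.35  1.75 -0.    1.04 -2.24] F [-0.1  0.8  0.4] w 65.7
tool delta [-5.3 12.4 -3.5]
rot z (tool) 0.073
```

Emit:
move_arm --pt "-5 12.5 20 0 0 0" --pt "0 0 20 0 0 0" --pt "0 0 0 0 0 0"

```text
t: 2.48
ee_pos: [568.4, -15.1, 156.2]
orientation: [-0.934, 2.999, -0.001]
ft_force: [-0.3, -0.0, -0.2]
width: 66.1
```

```bash
python3 rel.py 568 -15 160 124; python3 - <<'E'
from workcell import eyes
import cv2,pickle,numpy as np
d={n:eyes.get_image(n) for n in('wrist','scene')}
for n in d: pickle.dump(d[n],open(f'pics/{n}1.pkl','wb'))
s=d['scene']['frame'][120:280,120:320,::-1]
cv2.imwrite('pics/w1.png',d['wrist']['frame'][:,:,::-1]);cv2.imwrite('pics/s1.png',cv2.resize(s,None,fx=3.5,fy=3.5,interpolation=cv2.INTER_CUBIC))
E
```

```text
t 2.48 pos [568.4 -15.1 156.2] yaw 124.6 tilt [ 0.001 -0.    -1.   ] q [-0.05  0.4   1.79 -0.    0.95 -2.22] F [-0.3 -0.  -0.2] w 66.1
tool delta [ 0.3  0.3 -3.8]
rot z (tool) 0.011
```

View pics/w1.png

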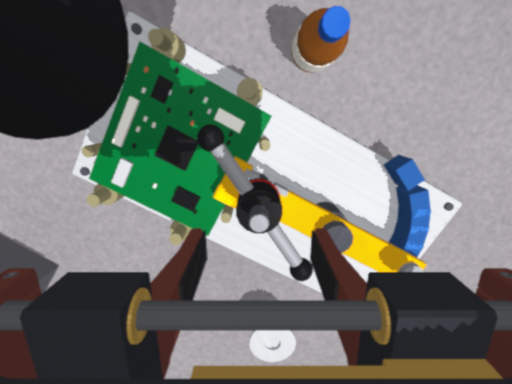

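View pics/s1.png

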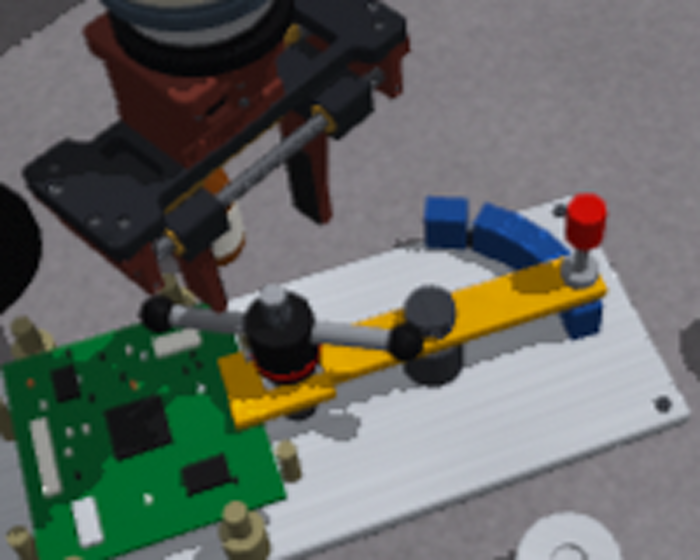

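The wrist view shows the hub stud at (259,222), centred between the fingertips at x ≈ 205 and 315. I'll check my estimates by reprojecting them into this view.

```bash
python3 - <<'E'
from h import *
W=load('wrist1')
for n,p in(('A',[595.1,52.6,106.6]),('B',[540.6,-82.1,106.1]),('stud',[568.3,-14.7,141]),('TCP',[568.4,-15.1,156.2])):print(n,np.round(px(W,p),1))
print(px(load('scene1'),[568.4,-15.1,156.2]))
# tri with top
T=load('top0')
for w,t in(((302,269),(274.1,178.6)),((210,137),(343.4,198.4)),((259,221),(310.9,183.9))):
    print(tri([ray(W,*w),ray(T,*t)]))
E
```

```text
A [301.6 268.1]
B [209.4 134.9]
stud [258.6 221.7]
TCP [258.1 229.7]
(np.float64(196.0447141361891), np.float64(199.28185738356763))
(array([594.58920381,  52.30561286, 108.95685444]), [np.float64(0.08948435960170363), np.float64(0.08948435960193278)])
(array([539.59334405, -80.15413288, 114.83058038]), [np.float64(0.6583558086453535), np.float64(0.6583558086454947)])
(array([567.89051403, -15.15915855, 142.15858679]), [np.float64(0.6083227614950668), np.float64(0.6083227614948461)])
```

The reprojection agrees within 1–2 px. Lowering to TCP z ≈ 93.

Emit:
move_arm --pt "0 0 20 0 0 0" --pt "0 0 20 0 0 0" --pt "0 0 18 0 0 0" --pt "0 0 0 0 0 0"

```text
t: 2.92
ee_pos: [575.0, -16.1, 105.0]
orientation: [-0.927, 2.989, -0.008]
ft_force: [-1.1, -0.3, 0.2]
width: 65.9
```

```bash
python3 rel.py 568 -15 93 96
```

```text
t 2.92 pos [575.  -16.1 105. ] yaw 124.5 tilt [ 0.013 -0.001 -1.   ] q [-0.05  0.47  1.82 -0.    0.84 -2.22] F [-1.1 -0.3  0.2] w 65.9
tool delta [ 5.3  5.  11.9]
rot z (tool) 0.497
```

```bash
cat >> rel.py <<'E'
if len(sys.argv)>4:
    a=np.radians(float(sys.argv[4]));y=np.array([np.cos(a),np.sin(a),0]);z=np.array([0,0,-1.]);Rt=np.stack([np.cross(y,z),y,z],1)
    yc=M[:,1]*[1,1,0];yc/=np.linalg.norm(yc);Rl=np.stack([np.cross(yc,z),yc,z],1)
    print('full rot',R.from_matrix(M.T@Rt).as_rotvec().round(3),'level only',R.from_matrix(M.T@Rl).as_rotvec().round(3))
E
python3 rel.py 568 -15 93 124
```

```text
t 2.92 pos [575.  -16.1 105. ] yaw 124.5 tilt [ 0.013 -0.001 -1.   ] q [-0.05  0.47  1.82 -0.    0.84 -2.22] F [-1.1 -0.3  0.2] w 65.9
tool delta [ 5.3  5.  11.9]
rot z (tool) 0.008
full rot [-0.008  0.01   0.008] level only [-0.008  0.01   0.   ]
```

Emit:
move_arm --pt "5.3 5 12 -0.008 0.01 0" --pt "0 0 0 0 0 0"

```text
t: 3.08
ee_pos: [568.7, -15.2, 94.2]
orientation: [-0.93, 2.999, -0.001]
ft_force: [-0.1, 0.2, -1.2]
width: 65.7
```

```bash
python3 rel.py 568 -15 93 124
```

```text
t 3.08 pos [568.7 -15.2  94.2] yaw 124.4 tilt [ 0.001 -0.    -1.   ] q [-0.05  0.49  1.83 -0.    0.83 -2.22] F [-0.1  0.2 -1.2] w 65.7
tool delta [0.5 0.6 1.2]
rot z (tool) 0.008
full rot [-0.001  0.001  0.008] level only [-0.001  0.001  0.   ]
```

Emit:
move_arm --pt "0 0 0 0 0 0.1" --pt "0 0 0 0 0 0.1" --pt "0 0 0 0 0 0.1" --pt "0 0 0 0 0 0.1" --pt "0 0 0 0 0 0.1"

```text
t: 3.5
ee_pos: [571.2, -15.6, 99.4]
orientation: [-0.127, 3.132, -0.001]
ft_force: [-0.4, -0.0, 0.2]
width: 65.9
```

```bash
python3 rel.py 568 -15 94 90
```

```text
t 3.5 pos [571.2 -15.6  99.4] yaw 94.6 tilt [ 0.007 -0.    -1.   ] q [-0.05  0.48  1.82 -0.    0.83 -1.7 ] F [-0.4 -0.   0.2] w 65.9
tool delta [3.2 0.9 5.4]
rot z (tool) 0.081
full rot [-0.001  0.007  0.081] level only [-0.001  0.007  0.   ]
```

Emit:
move_arm --pt "3 2 5 0 0.007 0.08" --pt "0.5 0 1 0 0 0.1" --pt "0.5 0 1 0 0 0.1" --pt "0.5 0 1 0 0 0.1"

```text
t: 3.83
ee_pos: [569.6, -13.9, 96.7]
orientation: [0.498, 3.095, -0.0]
ft_force: [0.1, -0.3, 0.2]
width: 65.7
```

```bash
python3 rel.py 568 -14 94 70
```

```text
t 3.83 pos [569.6 -13.9  96.7] yaw 71.7 tilt [ 0.007 -0.001 -1.   ] q [-0.04  0.48  1.83 -0.    0.82 -1.3 ] F [ 0.1 -0.3  0.2] w 65.7
tool delta [ 1.5 -0.6  2.7]
rot z (tool) 0.03
full rot [0.001 0.007 0.03 ] level only [ 0.001  0.007 -0.   ]
```

Emit:
move_arm --pt "1.5 -0.5 3 0 0.007 0.1" --pt "0.5 0 1 0 0.002 0.1" --pt "0.5 0 1 0 0.002 0.1" --pt "0.5 0 1 0 0.002 0.1" --pt "0.5 0 1 0 0.002 0.1"

```text
t: 4.25
ee_pos: [569.6, -13.0, 96.0]
orientation: [-1.288, -2.863, -0.009]
ft_force: [-0.5, -0.1, -0.9]
width: 65.4
```

```bash
python3 rel.py 568 -15 94 40;python3 - <<'E'
from workcell import eyes,ctrl
import cv2,pickle,numpy as np
print(ctrl.get_obs()['moment'])
d={n:eyes.get_image(n) for n in('wrist','scene')}
for n in d: pickle.dump(d[n],open(f'pics/{n}2.pkl','wb'))
s=d['scene']['frame'][120:280,120:320,::-1]
a=np.hstack([cv2.resize(d['wrist']['frame'][:,:,::-1],(400,300)),cv2.resize(s,(375,300),interpolation=cv2.INTER_CUBIC)])
cv2.imwrite('pics/c2.png',a)
E
```

```text
t 4.25 pos [569.6 -13.   96. ] yaw 41.6 tilt [ 0.001  0.006 -1.   ] q [-0.05  0.49  1.82  0.01  0.83 -0.78] F [-0.5 -0.1 -0.9] w 65.4
tool delta [-0.4 -2.5  2. ]
rot z (tool) 0.027
full rot [ 0.005 -0.004  0.027] level only [ 0.005 -0.004  0.   ]
[-0.04081648  0.05748566 -0.01436822]
```

View pics/c2.png

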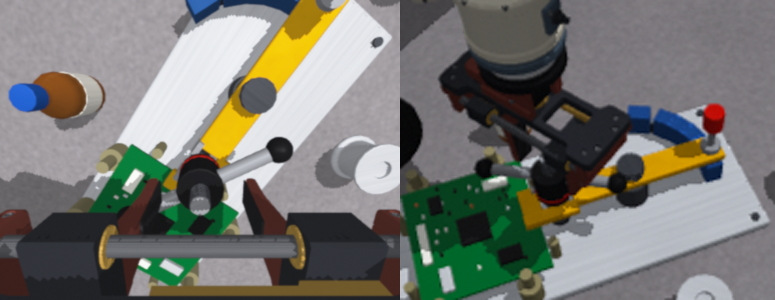

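The bar hasn't moved: in both views its balls sit where they were before. So the fingers didn't engage it, and I need a closer look.

```bash
python3 - <<'E'
import cv2
from h import *
W=load('wrist2');S=load('scene2')
cv2.imwrite('pics/w2.png',W['frame'][:,:,::-1])
cv2.imwrite('pics/s2.png',cv2.resize(S['frame'][150:260,150:270,::-1],None,fx=5,fy=5,interpolation=cv2.INTER_CUBIC))
from scipy.spatial.transform import Rotation as R
print(px(W,[569.6,-13,96]),px(S,[569.6,-13,96]))
a=np.radians(41.6);y=np.array([np.cos(a),np.sin(a),0])
for s in(-33,33):
  p=np.array([569.6,-13,96])+s*y;u,v=px(S,p);print('tip',s,px(W,p),((u-150)*5,(v-150)*5))
for n,p in(('A',[595.1,52.6,106.6]),('B',[540.6,-82.1,106.1])):print(n,px(W,p))
E
```

```text
(np.float64(256.52992839816784), np.float64(231.02333126503547)) (np.float64(201.26663257010892), np.float64(216.43670072339728))
tip -33 (np.float64(209.46133110554734), np.float64(231.10693530215468)) (np.float64(193.4826091629381), np.float64(294.44629254933403))
tip 33 (np.float64(303.5224799628305), np.float64(230.93986230162204)) (np.float64(320.9838944918434), np.float64(371.00159132632257))
A (np.float64(355.23402607444734), np.float64(190.82759898826154))
B (np.float64(160.00029280036728), np.float64(279.7832709003527))
```

View pics/w2.png

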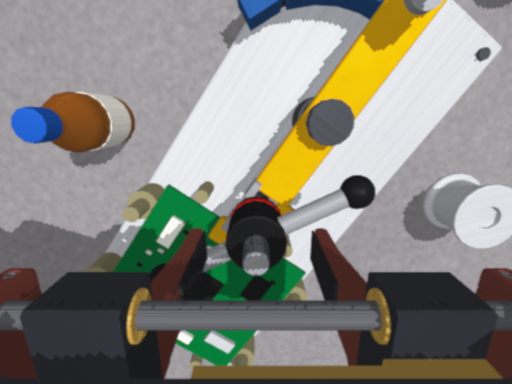

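View pics/s2.png

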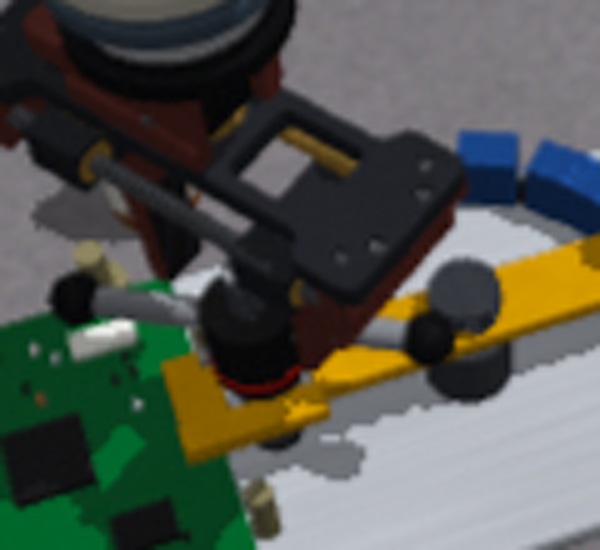

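The camera check is clear: the nut hasn't turned, the fingers ended up on the other side of the bar, and there was no reaction force. I'll switch to a positive grip. I'll turn until the jaws are square to the bar (yaw −22°), close the pads on the 40 mm hub and twist.

Emit:
move_arm --pt "-0.5 -2 3 0.005 -0.004 0.12" --pt "0 0 2 0 0 0.12" --pt "0 0 2 0 0 0.12" --pt "0 0 2 0 0 0.12" --pt "0 0 2 0 0 0.12"

```text
t: 4.77
ee_pos: [570.8, -15.2, 89.2]
orientation: [2.074, 2.353, 0.004]
ft_force: [-1.0, 0.4, -0.6]
width: 66.0
```

```bash
python3 rel.py 568 -15 88 -22
```

```text
t 4.77 pos [570.8 -15.2  89.2] yaw 7.2 tilt [ 0.005 -0.001 -1.   ] q [-0.05  0.5   1.83 -0.    0.81 -0.17] F [-1.   0.4 -0.6] w 66.0
tool delta [ 0.5 -2.8  1.2]
rot z (tool) 0.51
full rot [0.006 0.001 0.51 ] level only [ 0.005  0.002 -0.   ]
```

Emit:
move_arm --pt "0.5 -2.8 1.2 0.006 0 0.12" --pt "0 0 1 0 0 0.12" --pt "0 0 1 0 0 0.12" --pt "0 0 1 0 0 0.12" --pt "0 0 0 0 0 0.03"

```text
t: 5.18
ee_pos: [569.5, -15.3, 88.3]
orientation: [2.612, 1.74, 0.002]
ft_force: [-0.6, -0.2, 0.8]
width: 65.8
```

```bash
python3 rel.py 568 -15 88 -22; python3 - <<'E'
from workcell import eyes,ctrl
import cv2,pickle,numpy as np
print(ctrl.get_obs()['moment'])
d={n:eyes.get_image(n) for n in('wrist','scene')}
for n in d: pickle.dump(d[n],open(f'pics/{n}3.pkl','wb'))
s=d['scene']['frame'][120:280,120:320,::-1]
a=np.hstack([cv2.resize(d['wrist']['frame'][:,:,::-1],(400,300)),cv2.resize(s,(375,300),interpolation=cv2.INTER_CUBIC)])
cv2.imwrite('pics/c3.png',a)
E
```

```text
t 5.18 pos [569.5 -15.3  88.3] yaw -22.7 tilt [ 0.003 -0.002 -1.   ] q [-0.05  0.5   1.83 -0.    0.81  0.35] F [-0.6 -0.2  0.8] w 65.8
tool delta [-0.4 -1.5  0.3]
rot z (tool) -0.011
full rot [ 0.004  0.001 -0.011] level only [ 0.004  0.001 -0.   ]
[-0.09270898  0.12245948  0.00459736]
```

View pics/c3.png

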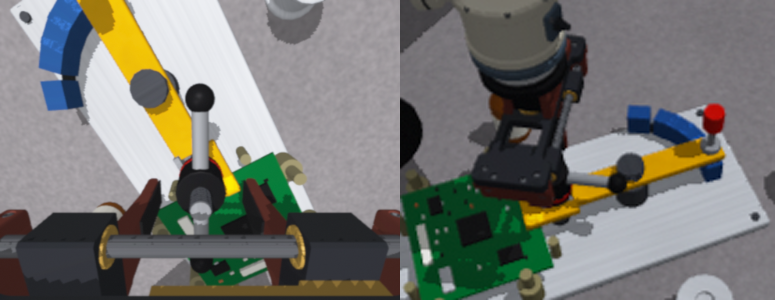

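The bar (ball at (200,98)) is square to the jaws and the hub is centred at x ≈ 200. Closing on the hub.

Emit:
move_arm --pt "-0.4 -1.5 0.3 0.004 0 0" --pt "0 0 0 0 0 0" --pt "0 0 0 0 0 0" --hand 1

```text
t: 5.53
ee_pos: [568.5, -15.1, 89.2]
orientation: [2.601, 1.76, 0.0]
ft_force: [-0.8, -0.2, 0.6]
width: 49.6
```

Emit:
move_arm --pt "0 0 0 0 0 0.06" --pt "0 0 0 0 0 0.08" --pt "0 0 0 0 0 0.08"

```text
t: 5.78
ee_pos: [568.3, -15.2, 89.6]
orientation: [2.779, 1.463, -0.0]
ft_force: [-1.1, 0.6, 1.9]
width: 38.7
```

```bash
python3 rel.py 568 -15 88 -40; python3 - <<'E'
from workcell import ctrl
print(ctrl.get_obs()['moment'])
E
```

```text
t 5.78 pos [568.3 -15.2  89.6] yaw -34.5 tilt [ 0.    -0.001 -1.   ] q [-0.05  0.5   1.83 -0.    0.82  0.56] F [-1.1  0.6  1.9] w 38.7
tool delta [-0.1 -0.4  1.6]
rot z (tool) 0.096
full rot [0.001 0.001 0.096] level only [ 0.001  0.001 -0.   ]
[0.03175029 0.18922738 0.30259523]
```

Width is 38.7 mm and the moment about z is 0.30 N m, so the hub is gripped and turning. Continuing.

Emit:
move_arm --pt "0 0 0 0 0 0.1" --pt "0 0 0 0 0 0.1" --pt "0 0 0 0 0 0.1" --pt "0 0 0 0 0 0.1" --pt "0 0 0 0 0 0.1"

```text
t: 6.2
ee_pos: [568.1, -14.9, 90.6]
orientation: [3.059, 0.71, -0.001]
ft_force: [0.3, -0.3, 1.2]
width: 39.0
```

```bash
python3 rel.py 568 -15 90 -60; python3 - <<'E'
from workcell import ctrl
print(ctrl.get_obs()['moment'])
E
```

```text
t 6.2 pos [568.1 -14.9  90.6] yaw -63.9 tilt [-0.    -0.002 -1.   ] q [-0.05  0.49  1.83 -0.    0.82  1.07] F [ 0.3 -0.3  1.2] w 39.0
tool delta [-0.1  0.   0.6]
rot z (tool) -0.067
full rot [ 0.001  0.001 -0.067] level only [ 0.001  0.001 -0.   ]
[0.03495199 0.17338082 0.28792132]
```

Emit:
move_arm --pt "0 0 0 0 0 0.1" --pt "0 0 0 0 0 0.1" --pt "0 0 0 0 0 0.1" --pt "0 0 0 0 0 0.1" --pt "0 0 0 0 0 0.1"

```text
t: 6.62
ee_pos: [568.0, -14.6, 91.6]
orientation: [3.138, -0.091, -0.0]
ft_force: [-1.1, -0.2, 1.7]
width: 38.9
```

Emit:
move_arm --pt "0 0 0 0 0 0.1" --pt "0 0 0 0 0 0.1" --pt "0 0 0 0 0 0.1" --pt "0 0 0 0 0 0.1" --pt "0 0 0 0 0 0.1"

```text
t: 7.03
ee_pos: [568.1, -14.3, 92.6]
orientation: [3.011, -0.886, 0.001]
ft_force: [-0.9, -0.4, 1.4]
width: 38.5
```

```bash
python3 rel.py 568 -15 90 -60; python3 - <<'E'
from workcell import eyes,ctrl
import cv2,pickle,numpy as np
print(ctrl.get_obs()['moment'])
d={n:eyes.get_image(n) for n in('wrist','scene')}
for n in d: pickle.dump(d[n],open(f'pics/{n}4.pkl','wb'))
s=d['scene']['frame'][120:280,120:320,::-1]
a=np.hstack([cv2.resize(d['wrist']['frame'][:,:,::-1],(400,300)),cv2.resize(s,(375,300),interpolation=cv2.INTER_CUBIC)])
cv2.imwrite('pics/c4.png',a)
E
```

```text
t 7.03 pos [568.1 -14.3  92.6] yaw -122.8 tilt [-0.    -0.003 -1.   ] q [-0.04  0.49  1.83 -0.    0.82  2.1 ] F [-0.9 -0.4  1.4] w 38.5
tool delta [0.3 0.7 2.6]
rot z (tool) -1.096
full rot [ 0.003  0.    -1.096] level only [ 0.002 -0.001  0.   ]
[0.09493674 0.17998854 0.30649504]
```

View pics/c4.png

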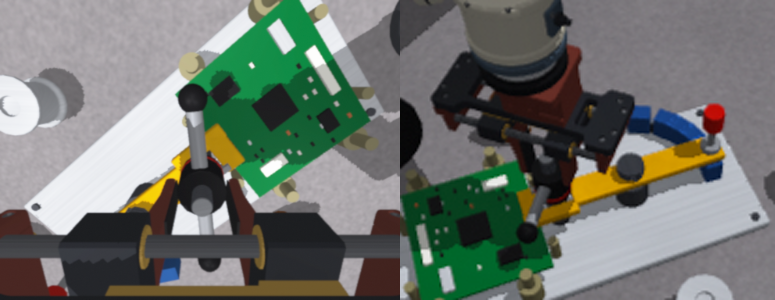

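The bar has turned with the gripper by about 95°. A little further, then I'll re-grip.

Emit:
move_arm --pt "0 0 0 0 0 0.1" --pt "0 0 0 0 0 0.1" --pt "0 0 0 0 0 0.08" --pt "0 0 0 0 0 0"

```text
t: 7.47
ee_pos: [568.2, -14.1, 93.1]
orientation: [2.865, -1.282, 0.002]
ft_force: [0.6, 0.1, 0.9]
width: 39.1
```

Emit:
move_arm --pt "0 0 0 0 0 0" --pt "0 0 0 0 0 0" --pt "0 0 0 0 0 0" --hand -0.6

```text
t: 7.72
ee_pos: [568.2, -14.2, 93.1]
orientation: [2.873, -1.265, 0.002]
ft_force: [0.5, -0.7, 0.4]
width: 55.5
```

```bash
python3 rel.py 568 -15 190 -50; python3 - <<'E'
from workcell import eyes,ctrl
import cv2,pickle,numpy as np
d={n:eyes.get_image(n) for n in('wrist','scene')}
for n in d: pickle.dump(d[n],open(f'pics/{n}5.pkl','wb'))
s=d['scene']['frame'][120:280,120:320,::-1]
cv2.imwrite('pics/w5.png',d['wrist']['frame'][:,:,::-1])
E
```

```text
t 7.72 pos [568.2 -14.2  93.1] yaw -137.5 tilt [ 0.    -0.003 -1.   ] q [-0.04  0.49  1.83 -0.    0.82  2.36] F [ 0.5 -0.7  0.4] w 55.5
tool delta [  0.7   0.9 -96.9]
rot z (tool) -1.527
full rot [ 0.003 -0.    -1.527] level only [ 0.002 -0.002  0.   ]
```

View pics/w5.png

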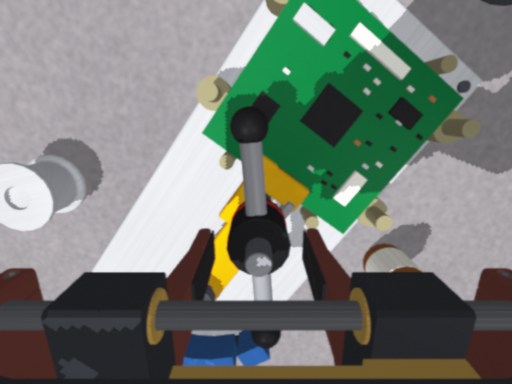

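```bash
python3 - <<'E'
from h import *
W=load('wrist5')
for uv in((250,125),(266,334)):
    o,r=ray(W,*uv);p=o+r*(109.5-o[2])/r[2];print(p.round(1),np.degrees(np.arctan2(p[1]+14.8,p[0]-567.9)).round(1))
E
```

```text
[621.9 -64.1 109.5] -42.4
[515.4  36.6 109.5] 135.6
```

The bar is now at −43°, so the nut has turned about 1.94 rad, and the 3.9 mm lift agrees. I'll rise above the bar, rotate back to yaw 47° and take a second bite.

Emit:
move_arm --pt "0 0 -15 0 0 0" --pt "0 0 -20 0 0 0" --pt "0 0 -20 0 0 0" --pt "0 0 -5 0 0 -0.1" --pt "0 0 0 0 0 -0.12"

```text
t: 8.23
ee_pos: [566.9, -14.1, 154.1]
orientation: [2.997, -0.929, -0.005]
ft_force: [-0.4, -0.3, -1.0]
width: 70.1
```

```bash
python3 rel.py 568 -14.5 155 47
```

```text
t 8.23 pos [566.9 -14.1 154.1] yaw -124.4 tilt [-0.004 -0.003 -1.   ] q [-0.04  0.4   1.79 -0.    0.95  2.13] F [-0.4 -0.3 -1. ] w 70.1
tool delta [ 1.1 -0.3 -0.9]
rot z (tool) -2.992
full rot [-2.000e-03  7.000e-03 -2.992e+00] level only [ 0.004  0.002 -0.   ]
```

Emit:
move_arm --pt "1 0 0 0 0 -0.12" --pt "0 0 0 0 0 -0.12" --pt "0 0 0 0 0 -0.12" --pt "0 0 0 0 0 -0.12" --pt "0 0 0 0 0 -0.12"

```text
t: 8.65
ee_pos: [568.7, -14.9, 155.9]
orientation: [3.139, 0.04, -0.001]
ft_force: [0.9, 0.4, 0.2]
width: 70.2
```

Emit:
move_arm --pt "0 0 0 0 0 -0.12" --pt "0 0 0 0 0 -0.12" --pt "0 0 0 0 0 -0.12" --pt "0 0 0 0 0 -0.12" --pt "0 0 0 0 0 -0.12"

```text
t: 9.07
ee_pos: [568.5, -15.0, 155.8]
orientation: [2.975, 1.004, -0.002]
ft_force: [0.0, 0.9, -0.9]
width: 70.3
```

Emit:
move_arm --pt "0 0 0 0 0 -0.12" --pt "0 0 0 0 0 -0.12" --pt "0 0 0 0 0 -0.12" --pt "0 0 0 0 0 -0.12" --pt "0 0 0 0 0 -0.12"

```text
t: 9.48
ee_pos: [568.3, -15.2, 155.5]
orientation: [2.523, 1.87, -0.004]
ft_force: [-0.2, -0.1, 0.6]
width: 70.2
```

Emit:
move_arm --pt "0 0 0 0 0 -0.12" --pt "0 0 0 0 0 -0.12" --pt "0 0 0 0 0 -0.12" --pt "0 0 0 0 0 -0.12" --pt "0 0 0 0 0 -0.12"

```text
t: 9.9
ee_pos: [568.0, -15.3, 155.3]
orientation: [1.826, 2.556, -0.005]
ft_force: [0.9, 1.1, 0.3]
width: 69.9
```

```bash
python3 rel.py 568 -14.5 155 47
```

```text
t 9.9 pos [568.  -15.3 155.3] yaw 18.9 tilt [-0.002 -0.003 -1.   ] q [-0.05  0.4   1.79 -0.    0.95 -0.37] F [0.9 1.1 0.3] w 69.9
tool delta [0.8 0.3 0.3]
rot z (tool) -0.49
full rot [-0.003  0.001 -0.49 ] level only [-0.002  0.002  0.   ]
```

Emit:
move_arm --pt "1 0 0 -0.003 0 -0.12" --pt "0 0 0 0 0 -0.12" --pt "0 0 0 0 0 -0.12" --pt "0 0 0 0 0 -0.1" --pt "0 0 0 0 0 0"

```text
t: 10.32
ee_pos: [567.4, -14.5, 155.1]
orientation: [1.155, 2.92, -0.002]
ft_force: [0.0, -0.0, -0.1]
width: 70.3
```

Emit:
move_arm --pt "0 0 16 0 0 0" --pt "0 0 16 0 0 0" --pt "0 0 16 0 0 0" --pt "0 0 0 0 0 0"

```text
t: 10.65
ee_pos: [568.9, -14.7, 107.0]
orientation: [1.168, 2.911, 0.001]
ft_force: [-2.0, 1.0, -0.2]
width: 69.9
```

```bash
python3 rel.py 568 -14.5 92 47
```

```text
t 10.65 pos [568.9 -14.7 107. ] yaw 46.3 tilt [ 0.005 -0.001 -1.   ] q [-0.05  0.47  1.82 -0.    0.85 -0.85] F [-2.   1.  -0.2] w 69.9
tool delta [ 0.9 -0.5 15. ]
rot z (tool) -0.013
full rot [ 0.002  0.005 -0.013] level only [ 0.002  0.005 -0.   ]
```

Emit:
move_arm --pt "1 -0.5 15 0.002 0.005 0" --pt "0 0 0 0 0 0"

```text
t: 10.82
ee_pos: [567.9, -14.4, 92.0]
orientation: [-1.175, -2.912, -0.0]
ft_force: [-0.5, 0.4, -0.2]
width: 70.2
```

```bash
python3 rel.py 568 -14.5 92 47
```

```text
t 10.82 pos [567.9 -14.4  92. ] yaw 46.0 tilt [-0.001  0.001 -1.   ] q [-0.05  0.49  1.83  0.    0.82 -0.85] F [-0.5  0.4 -0.2] w 70.2
tool delta [-0.2 -0.   0. ]
rot z (tool) -0.017
full rot [-0.    -0.001 -0.017] level only [-0.    -0.001 -0.   ]
```

Emit:
move_arm --pt "0 0 0 0 0 0" --pt "0 0 0 0 0 0" --pt "0 0 0 0 0 0" --pt "0 0 0 0 0 0" --pt "0 0 0 0 0 0" --hand 1

```text
t: 11.23
ee_pos: [570.0, -14.5, 96.0]
orientation: [1.179, 2.908, 0.002]
ft_force: [-1.7, -2.7, -0.0]
width: 40.7
```

Emit:
move_arm --pt "0 0 0 0 0 0.06" --pt "0 0 0 0 0 0.1" --pt "0 0 0 0 0 0.1" --pt "0 0 0 0 0 0.1" --pt "0 0 0 0 0 0.1"

```text
t: 11.65
ee_pos: [569.4, -15.3, 96.9]
orientation: [1.829, 2.549, 0.001]
ft_force: [-1.7, -0.2, -1.7]
width: 38.4
```

```bash
python3 rel.py 568 -14.5 92 47;python3 -c "
from workcell import ctrl
print(ctrl.get_obs()['moment'])"
```

```text
t 11.65 pos [569.4 -15.3  96.9] yaw 18.7 tilt [ 0.004 -0.002 -1.   ] q [-0.05  0.48  1.83 -0.    0.83 -0.37] F [-1.7 -0.2 -1.7] w 38.4
tool delta [ 1.2 -1.   4.9]
rot z (tool) -0.494
full rot [ 0.002  0.003 -0.494] level only [ 0.003  0.003 -0.   ]
[-0.0466     -0.0115818   0.29294629]
```

Emit:
move_arm --pt "0 0 0 0 0 0.1" --pt "0 0 0 0 0 0.1" --pt "0 0 0 0 0 0.1" --pt "0 0 0 0 0 0.1" --pt "0 0 0 0 0 0.1"

```text
t: 12.07
ee_pos: [568.8, -15.6, 97.9]
orientation: [2.425, 1.99, 0.002]
ft_force: [-0.4, 0.0, -1.6]
width: 38.4
```

Emit:
move_arm --pt "0 0 0 0 0 0.1" --pt "0 0 0 0 0 0.1" --pt "0 0 0 0 0 0.1" --pt "0 0 0 0 0 0.1" --pt "0 0 0 0 0 0.1"

```text
t: 12.48
ee_pos: [568.3, -15.5, 98.9]
orientation: [2.856, 1.296, 0.003]
ft_force: [-0.8, -0.4, -2.2]
width: 38.4
```

Emit:
move_arm --pt "0 0 0 0 0 0.1" --pt "0 0 0 0 0 0.1" --pt "0 0 0 0 0 0.1" --pt "0 0 0 0 0 0.1" --pt "0 0 0 0 0 0"

```text
t: 12.9
ee_pos: [567.9, -15.2, 99.8]
orientation: [3.063, 0.67, 0.005]
ft_force: [0.4, 0.6, -4.0]
width: 38.5
```

```bash
python3 rel.py 568 -14.5 92 47;python3 -c "
from workcell import ctrl
print(ctrl.get_obs()['moment'])"
```

```text
t 12.9 pos [567.9 -15.2  99.8] yaw -65.3 tilt [ 0.004 -0.005 -1.   ] q [-0.04  0.48  1.83 -0.01  0.83  1.1 ] F [ 0.4  0.6 -4. ] w 38.5
tool delta [ 0.4 -0.7  7.8]
rot z (tool) -1.96
full rot [ 0.006  0.005 -1.96 ] level only [ 0.007 -0.002  0.   ]
[-0.18362906  0.00201683  0.00502068]
```

Emit:
move_arm --pt "0 0 0 0 0 0" --pt "0 0 0 0 0 0" --pt "0 0 0 0 0 0" --pt "0 0 -20 0 0 0" --pt "0 0 -20 0 0 0" --hand -0.6

```text
t: 13.32
ee_pos: [565.4, -14.9, 138.1]
orientation: [3.061, 0.686, -0.004]
ft_force: [0.3, 0.1, 0.7]
width: 67.9
```

Emit:
move_arm --pt "0 0 -20 0 0 0" --pt "0 0 -20 0 0 0"

```text
t: 13.48
ee_pos: [564.7, -14.8, 179.3]
orientation: [3.061, 0.692, -0.007]
ft_force: [1.2, -0.2, 0.8]
width: 69.8
```

```bash
python3 rel.py 568 -14.5 92 47; python3 - <<'E'
from workcell import eyes,ctrl
import cv2,pickle,numpy as np
d={n:eyes.get_image(n) for n in('wrist','scene')}
for n in d: pickle.dump(d[n],open(f'pics/{n}6.pkl','wb'))
s=d['scene']['frame'][120:280,120:320,::-1]
cv2.imwrite('pics/w6.png',d['wrist']['frame'][:,:,::-1])
cv2.imwrite('pics/s6.png',cv2.resize(s,None,fx=3.5,fy=3.5,interpolation=cv2.INTER_CUBIC))
E
```

```text
t 13.48 pos [564.7 -14.8 179.3] yaw -64.5 tilt [-0.004 -0.005 -1.   ] q [-0.04  0.37  1.78 -0.01  1.    1.09] F [ 1.2 -0.2  0.8] w 69.8
tool delta [ 3.5  0.9 87.3]
rot z (tool) -1.947
full rot [-0.004  0.006 -1.947] level only [ 0.003  0.005 -0.   ]
```

View pics/w6.png

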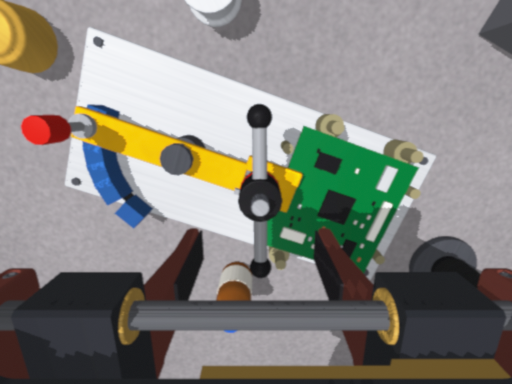

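View pics/s6.png

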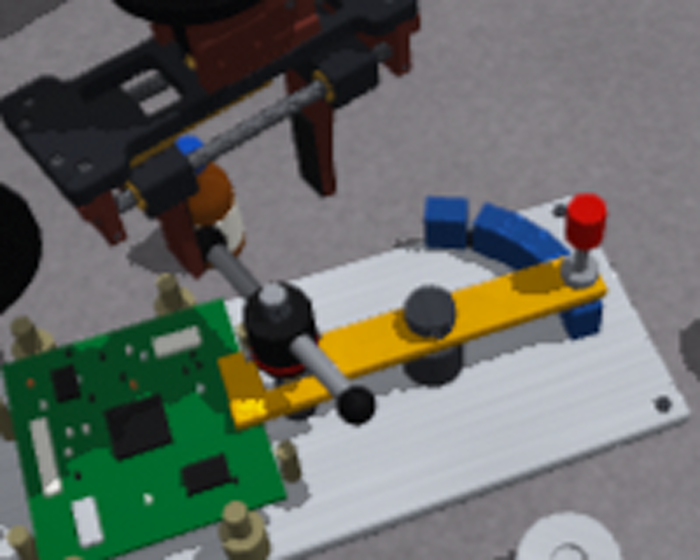

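```bash
python3 - <<'E'
from h import *
W=load('wrist6');S=load('scene6')
for uv in((259,117),(261,268)):
    o,r=ray(W,*uv);p=o+r*(112.5-o[2])/r[2];print(p.round(1),np.degrees(np.arctan2(p[1]+14.8,p[0]-567.9)).round(1))
def s(u,v):return 120+(u+.5)/3.5-.5,120+(v+.5)/3.5-.5
print(tri([ray(W,259,117),ray(S,*s(356,404))]),tri([ray(W,261,268),ray(S,*s(208,243))]))
print(tri([ray(W,36,130),ray(S,*s(586,222))]))
E
```

```text
[634.1  17.6 112.5] 26.0
[503.8 -47.1 112.5] -153.3
(array([634.18513612,  17.36354284, 117.09459303]), [np.float64(0.26641878299262634), np.float64(0.2664187829926221)]) (array([506.8246559 , -45.53718614, 118.28409527]), [np.float64(0.09638256594403215), np.float64(0.0963825659441001)])
(array([549.15535731, 175.0391732 , 123.93916828]), [np.float64(3.1782327101595422), np.float64(3.1782327101596075)])
```

The bar has turned 222° (3.87 rad), past the 3.15 rad needed, and it stands about 7 mm higher. On to the red knob: turn to yaw ≈ 34° first, then travel.

Emit:
move_arm --pt "0 0 0 0 0 -0.12" --pt "0 0 0 0 0 -0.12" --pt "0 0 0 0 0 -0.12" --pt "0 0 0 0 0 -0.12" --pt "0 0 0 0 0 -0.12"

```text
t: 14.0
ee_pos: [566.9, -15.0, 180.6]
orientation: [2.7, 1.594, 0.002]
ft_force: [0.0, -0.5, -0.8]
width: 70.4
```

Emit:
move_arm --pt "0 0 0 0 0 -0.12" --pt "0 0 0 0 0 -0.12" --pt "0 0 0 0 0 -0.12" --pt "0 0 0 0 0 -0.12" --pt "0 0 0 0 0 -0.12"

```text
t: 14.42
ee_pos: [564.6, -15.1, 176.0]
orientation: [2.081, 2.35, -0.006]
ft_force: [0.1, 0.4, 0.7]
width: 70.2
```

Emit:
move_arm --pt "0 0 0 0 0 -0.12" --pt "0 0 0 0 0 -0.12" --pt "0 0 0 0 0 -0.12" --pt "0 0 0 0 0 -0.08"

```text
t: 14.75
ee_pos: [562.6, -15.1, 172.2]
orientation: [-1.488, -2.764, 0.01]
ft_force: [0.5, 0.1, -0.4]
width: 70.0
```

```bash
python3 rel.py 545.4 173.9 170 34
```

```text
t 14.75 pos [562.6 -15.1 172.2] yaw 33.4 tilt [-0.005 -0.004 -1.   ] q [-0.05  0.37  1.79 -0.01  0.98 -0.63] F [ 0.5  0.1 -0.4] w 70.0
tool delta [167.2  89.8   1.5]
rot z (tool) -0.01
full rot [-0.007  0.001 -0.01 ] level only [-0.007  0.001  0.   ]
```

Emit:
move_arm --pt "28 15 -1 -0.007 0 0" --pt "28 15 0 0 0 0" --pt "28 15 0 0 0 0" --pt "28 15 0 0 0 0" --pt "28 15 0 0 0 0"

```text
t: 15.17
ee_pos: [545.9, 142.1, 168.4]
orientation: [-1.486, -2.766, 0.005]
ft_force: [0.2, -0.2, 0.6]
width: 70.4
```

```bash
python3 rel.py 545.4 173.9 150 34
```

```text
t 15.17 pos [545.9 142.1 168.4] yaw 33.5 tilt [-0.003 -0.002 -1.   ] q [ 0.23  0.38  1.79 -0.    0.98 -0.35] F [ 0.2 -0.2  0.6] w 70.4
tool delta [26.8 17.2 18.4]
rot z (tool) -0.008
full rot [-0.003  0.    -0.008] level only [-0.003  0.     0.   ]
```

Emit:
move_arm --pt "26 17 4 -0.003 0 0" --pt "0 0 0 0 0 0" --pt "0 0 0 0 0 0"

```text
t: 15.42
ee_pos: [543.6, 179.6, 161.9]
orientation: [-1.473, -2.773, 0.001]
ft_force: [-0.0, -0.8, -0.2]
width: 70.0
```

```bash
python3 rel.py 545.4 173.9 97 34; python3 - <<'E'
from workcell import eyes,ctrl
import cv2,pickle,numpy as np
d={n:eyes.get_image(n) for n in('wrist','scene')}
for n in d: pickle.dump(d[n],open(f'pics/{n}7.pkl','wb'))
s=d['scene']['frame'][120:280,120:320,::-1]
a=np.hstack([cv2.resize(d['wrist']['frame'][:,:,::-1],(400,300)),cv2.resize(s,(375,300),interpolation=cv2.INTER_CUBIC)])
cv2.imwrite('pics/c7.png',a)
from h import px
print(px(d['wrist'],[545.4,173.9,128]), px(d['wrist'],[545.4,173.9,116]))
E
```

```text
t 15.42 pos [543.6 179.6 161.9] yaw 34.0 tilt [-0.002  0.    -1.   ] q [ 0.3   0.4   1.78  0.    0.97 -0.3 ] F [-0.  -0.8 -0.2] w 70.0
tool delta [-5.8 -1.6 64.9]
rot z (tool) 0.0
full rot [-0.002 -0.001  0.   ] level only [-0.002 -0.001 -0.   ]
(np.float64(254.63615476301283), np.float64(220.94765739261024)) (np.float64(254.8220938708196), np.float64(215.78286473626582))
```

View pics/c7.png

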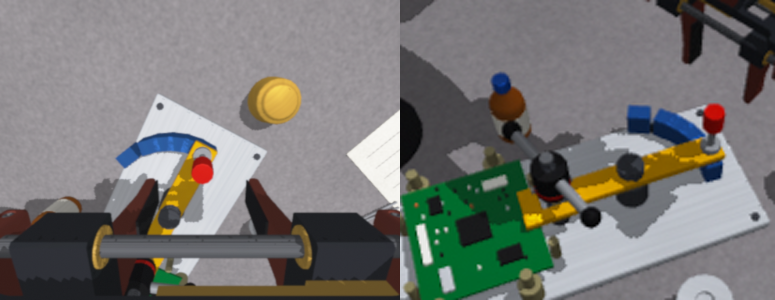

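```bash
python3 - <<'E'
import cv2
from h import *
W=load('wrist7')
cv2.imwrite('pics/w7c.png',cv2.resize(W['frame'][170:260,200:320,::-1],None,fx=6,fy=6,interpolation=cv2.INTER_CUBIC))
E
```

```text
(no output)
```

View pics/w7c.png

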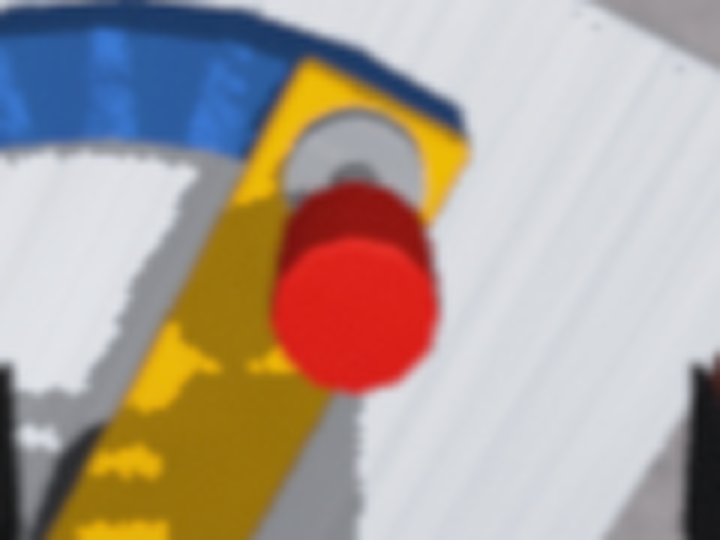

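```bash
python3 - <<'E'
from h import *
W=load('wrist7');T=load('top0');S=load('scene0')
o,r=ray(W,259.3,222.3);p=o+r*(130-o[2])/r[2];print(p)
# knob top centre in top0 (103,223), scene0 crop (688,146)
print(tri([ray(W,259.3,222.3),ray(T,190+103.5/4-.5,150+223.5/4-.5),ray(S,150+688/5-.5,150+148/5-.5)]))
print(px(W,[545.4,173.9,130]))
E
```

```text
[548.78885847 175.72873217 130.        ]
(array([547.63623095, 174.32237143, 129.81154982]), [np.float64(1.791408354991896), np.float64(1.2451996326799089), np.float64(0.7474677600936268)])
(np.float64(254.60336384384382), np.float64(221.8584840633223))
```

Averaging the views puts the knob at about (547.5, 174.5), with its top at z 130. Lowering over it.

```bash
python3 rel.py 547.5 174.3 97 34
```

```text
t 15.52 pos [543.7 178.5 162. ] yaw 33.9 tilt [-0.002  0.    -1.   ] q [ 0.3   0.4   1.78  0.    0.97 -0.3 ] F [ 0.6 -1.1  0. ] w 70.1
tool delta [-5.6  0.9 65. ]
rot z (tool) -0.002
full rot [-0.002 -0.001 -0.002] level only [-0.002 -0.001 -0.   ]
```

Emit:
move_arm --pt "-6.5 0.3 10 0 0 0" --pt "0 0 16 0 0 0" --pt "0 0 16 0 0 0" --pt "0 0 16 0 0 0" --pt "0 0 0 0 0 0"

```text
t: 15.93
ee_pos: [550.1, 165.6, 100.8]
orientation: [1.485, 2.768, 0.0]
ft_force: [0.6, -0.2, -0.4]
width: 69.9
```

```bash
python3 rel.py 547.5 174.3 97 34
```

```text
t 15.93 pos [550.1 165.6 100.8] yaw 33.6 tilt [ 0.001 -0.    -1.   ] q [ 0.27  0.49  1.81 -0.    0.85 -0.31] F [ 0.6 -0.2 -0.4] w 69.9
tool delta [8.7 2.6 3.8]
rot z (tool) -0.007
full rot [ 0.     0.001 -0.007] level only [ 0.     0.001 -0.   ]
```

Emit:
move_arm --pt "8.5 2.5 3.5 0 0 0" --pt "0 0 0 0 0 0"

```text
t: 16.1
ee_pos: [547.5, 171.7, 96.1]
orientation: [-1.49, -2.765, 0.002]
ft_force: [0.8, 0.1, 0.1]
width: 69.9
```

```bash
python3 rel.py 547.5 174.3 97 34
```

```text
t 16.1 pos [547.5 171.7  96.1] yaw 33.4 tilt [-0.001 -0.001 -1.   ] q [ 0.28  0.49  1.81 -0.    0.84 -0.3 ] F [0.8 0.1 0.1] w 69.9
tool delta [ 2.2  1.5 -0.9]
rot z (tool) -0.011
full rot [-0.002  0.    -0.011] level only [-0.002  0.     0.   ]
```

Emit:
move_arm --pt "2 1.5 -1 0 0 0" --pt "0 0 0 0 0 0" --pt "0 0 0 0 0 0" --pt "0 0 0 0 0 0" --pt "0 0 0 0 0 0" --hand 1

```text
t: 16.52
ee_pos: [549.6, 174.5, 99.9]
orientation: [1.489, 2.763, 0.002]
ft_force: [-1.0, -0.4, -0.7]
width: 40.3
```

Emit:
move_arm --pt "0 0 0 0 0 0" --pt "0 0 0 0 0 0"

```text
t: 16.68
ee_pos: [549.8, 174.7, 100.7]
orientation: [1.488, 2.763, 0.004]
ft_force: [-3.8, -2.8, 0.8]
width: 27.1
```

```bash
python3 rel.py 547.5 174.3 97 34
```

```text
t 16.68 pos [549.8 174.7 100.7] yaw 33.4 tilt [ 0.004  0.    -1.   ] q [ 0.29  0.49  1.81 -0.    0.84 -0.29] F [-3.8 -2.8  0.8] w 27.1
tool delta [ 0.9 -2.2  3.6]
rot z (tool) -0.011
full rot [ 0.004  0.002 -0.011] level only [ 0.004  0.002 -0.   ]
```

Emit:
move_arm --pt "0 0 1 0 0 0" --pt "0 0 1 0 0 0"

```text
t: 16.85
ee_pos: [548.1, 173.6, 98.6]
orientation: [1.488, 2.765, -0.002]
ft_force: [0.8, 1.2, 2.7]
width: 22.8
```

```bash
cat > arc.py <<'E'
from h import *
from workcell import ctrl
from scipy.spatial.transform import Rotation as R
o=ctrl.get_obs();M=R.from_rotvec(o['orientation']).as_matrix();p=o['ee_pos'];C=np.array([558.,74.9])
th=np.arctan2(p[1]-C[1],p[0]-C[0]);r=np.hypot(*(p[:2]-C))
print('t',round(o['t'],2),p.round(1),'r',r.round(1),'theta',np.degrees(th).round(1),'swing rad',(th-np.radians(96.1)).round(3),'F',o['ft_force'].round(1),'w',round(o['width'],1),'tilt',M[:,2].round(3))
for i in range(5):
    a=th+0.09*(i+1);q=np.array([*(C+100*np.array([np.cos(a),np.sin(a)])),97]);b=th+.09*i
    s=(M.T@(q-p)).round(1);print(s);p=q
E
python3 arc.py
```

```text
t 16.85 [548.1 173.6  98.6] r 99.2 theta 95.7 swing rad -0.007 F [0.8 1.2 2.7] w 22.8 tilt [ 0.001 -0.002 -1.   ]
[ 4.5 -7.8  1.6]
[ 3.1 -8.5 -0. ]
[ 2.3 -8.7 -0. ]
[ 1.5 -8.9 -0. ]
[ 0.7 -9.   0. ]
```

The knob is gripped (22.8 mm) and its position matches the pivot circle. Starting the swing.

Emit:
move_arm --pt "4 -8 1.5 0 0 0" --pt "3 -8.5 1 0 0 0" --pt "2.3 -8.7 1 0 0 0"

```text
t: 17.1
ee_pos: [528.7, 171.0, 97.5]
orientation: [1.482, 2.756, 0.019]
ft_force: [3.0, 8.6, 2.7]
width: 23.1
```

```bash
python3 arc.py
```

```text
t 17.1 [528.7 171.   97.5] r 100.5 theta 107.0 swing rad 0.19 F [3.  8.6 2.7] w 23.1 tilt [ 0.016  0.005 -1.   ]
[ 1.7 -8.9  0.4]
[ 1.4 -8.9 -0.2]
[ 0.6 -9.  -0.2]
[-0.2 -9.  -0.1]
[-1.1 -8.9 -0.1]
```

Emit:
move_arm --pt "2.2 -8.9 0.5 -0.005 0.01 0" --pt "1.8 -8.9 0.5 0 0 0" --pt "1 -9 0.5 0 0 0"

```text
t: 17.35
ee_pos: [507.1, 164.8, 97.4]
orientation: [1.479, 2.756, 0.054]
ft_force: [2.5, 7.2, 0.3]
width: 23.1
```

```bash
python3 arc.py; python3 rel.py 500 150 97 33.5
```

```text
t 17.35 [507.1 164.8  97.4] r 103.3 theta 119.5 swing rad 0.409 F [2.5 7.2 0.3] w 23.1 tilt [ 0.028  0.024 -0.999]
[-3.1 -9.2  0. ]
[-0.6 -9.  -0.3]
[-1.4 -8.9 -0.3]
[-2.2 -8.7 -0.3]
[-3.  -8.5 -0.3]
t 17.35 pos [507.1 164.8  97.4] yaw 33.6 tilt [ 0.028  0.024 -0.999] q [ 0.28  0.43  1.93  0.02  0.75 -0.32] F [2.5 7.2 0.3] w 23.1
tool delta [ -8.4 -14.1  -0.2]
rot z (tool) 0.001
full rot [ 0.036 -0.005  0.001] level only [ 0.036 -0.005  0.   ]
```

Emit:
move_arm --pt "-0.5 -9.2 0 0.03 -0.005 0" --pt "-0.6 -9 0.5 0.005 0 0" --pt "-1.4 -9 0.5 0.005 0 0"

```text
t: 17.6
ee_pos: [486.9, 152.8, 97.5]
orientation: [1.484, 2.768, 0.012]
ft_force: [2.6, 9.3, 0.6]
width: 22.7
```

```bash
python3 arc.py; python3 rel.py 500 150 97 33.5
```

```text
t 17.6 [486.9 152.8  97.5] r 105.5 theta 132.4 swing rad 0.633 F [2.6 9.3 0.6] w 22.7 tilt [ 0.005  0.006 -1.   ]
[-7.2 -8.   0.4]
[-2.6 -8.6 -0.1]
[-3.3 -8.4 -0.1]
[-4.1 -8.  -0.1]
[-4.8 -7.6 -0.1]
t 17.6 pos [486.9 152.8  97.5] yaw 33.6 tilt [ 0.005  0.006 -1.   ] q [ 0.28  0.41  1.96  0.01  0.77 -0.31] F [2.6 9.3 0.6] w 22.7
tool delta [-9.6  9.3  0.5]
rot z (tool) 0.002
full rot [ 0.007 -0.003  0.002] level only [ 0.007 -0.003  0.   ]
```

The measured radius is growing (105 mm). I'll look before the last part of the swing.

```bash
python3 - <<'E'
from workcell import eyes,ctrl
import cv2,pickle,numpy as np
d={n:eyes.get_image(n) for n in('wrist','scene','top')}
for n in d: pickle.dump(d[n],open(f'pics/{n}8.pkl','wb'))
s=d['scene']['frame'][130:270,180:320,::-1]; w=d['wrist']['frame'][130:330,150:350,::-1]
a=np.hstack([cv2.resize(w,(400,400),interpolation=cv2.INTER_CUBIC),cv2.resize(s,(400,400),interpolation=cv2.INTER_CUBIC)])
cv2.imwrite('pics/c8.png',a)
E
python3 arc.py | head -1
```

```text
t 17.75 [485.2 151.9  97.2] r 106.0 theta 133.4 swing rad 0.651 F [-3.8  6.7  5. ] w 22.7 tilt [ 0.001  0.005 -1.   ]
```

View pics/c8.png

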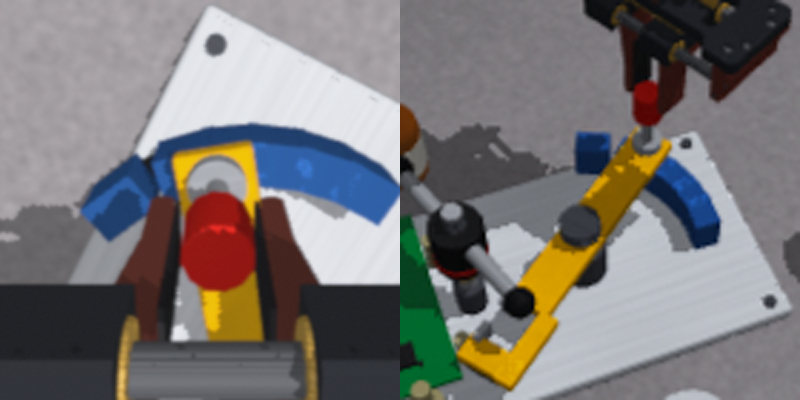

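The arm is following: yellow arm at about 37° with the collar clear of it, and the knob still between the pads but off-centre by about 5 mm. I'll bring the radius back while continuing.

Emit:
move_arm --pt "-5 -8 0 0.005 0 0" --pt "-5 -8.5 0.5 0.005 0 0"

```text
t: 17.92
ee_pos: [475.7, 138.7, 97.3]
orientation: [-1.483, -2.759, -0.002]
ft_force: [-0.8, 11.6, 6.0]
width: 22.8
```

```bash
python3 arc.py; python3 rel.py 500 150 97 33.5
```

```text
t 17.92 [475.7 138.7  97.3] r 104.1 theta 142.2 swing rad 0.805 F [-0.8 11.6  6. ] w 22.8 tilt [-0.007  0.006 -1.   ]
[-7.2 -7.1  0.2]
[-4.  -8.1 -0. ]
[-4.7 -7.7 -0. ]
[-5.4 -7.2 -0. ]
[-6.  -6.7 -0. ]
t 17.92 pos [475.7 138.7  97.3] yaw 33.5 tilt [-0.007  0.006 -1.   ] q [ 0.25  0.4   1.98  0.01  0.77 -0.34] F [-0.8 11.6  6. ] w 22.8
tool delta [-4.  26.5  0.1]
rot z (tool) -0.0
full rot [-0.003 -0.009 -0.   ] level only [-0.003 -0.009 -0.   ]
```

Emit:
move_arm --pt "-6 -7.5 0 0 -0.005 0" --pt "-5 -7 0.3 0 0 0"

```text
t: 18.08
ee_pos: [468.6, 124.6, 97.3]
orientation: [-1.485, -2.761, -0.007]
ft_force: [8.4, 27.2, -3.8]
width: 23.0
```

```bash
python3 arc.py; python3 rel.py 500 150 97 33.5
```

```text
t 18.08 [468.6 124.6  97.3] r 102.3 theta 151.0 swing rad 0.957 F [ 8.4 27.2 -3.8] w 23.0 tilt [-0.004  0.007 -1.   ]
[-6.5 -6.7  0.2]
[-5.2 -7.3 -0. ]
[-5.8 -6.9 -0. ]
[-6.4 -6.3 -0.1]
[-7.  -5.7 -0.1]
t 18.08 pos [468.6 124.6  97.3] yaw 33.5 tilt [-0.004  0.007 -1.   ] q [ 0.23  0.38  2.01  0.01  0.75 -0.36] F [ 8.4 27.2 -3.8] w 23.0
tool delta [ 3.9 40.2  0.3]
rot z (tool) -0.001
full rot [ 0.001 -0.008 -0.001] level only [ 0.001 -0.008  0.   ]
```

The swing reads 0.957 rad and the reaction has jumped to 28 N, so it's at the hard stop. Now pushing the plunger down while holding lightly against the stop.

Emit:
move_arm --pt "-0.6 -0.8 4 0 0 0" --pt "-0.6 -0.8 4 0 0 0" --pt "-0.6 -0.8 4 0 0 0"

```text
t: 18.33
ee_pos: [469.7, 127.0, 88.1]
orientation: [-1.49, -2.762, -0.027]
ft_force: [-3.1, 3.7, 14.4]
width: 22.8
```

```bash
python3 arc.py|head -1
```

```text
t 18.33 [469.7 127.   88.1] r 102.5 theta 149.5 swing rad 0.931 F [-3.1  3.7 14.4] w 22.8 tilt [ 0.005  0.017 -1.   ]
```

Emit:
move_arm --pt "-2.4 -3.2 -0.5 0.01 -0.01 0" --pt "-2 -2.5 1 0 0 0"

```text
t: 18.5
ee_pos: [469.8, 125.9, 88.1]
orientation: [1.495, 2.76, 0.025]
ft_force: [-1.3, 21.3, 10.7]
width: 22.5
```

```bash
python3 arc.py|head -1; python3 - <<'E'
from workcell import eyes,ctrl
import cv2,pickle,numpy as np
d={n:eyes.get_image(n) for n in('wrist','scene')}
for n in d: pickle.dump(d[n],open(f'pics/{n}9.pkl','wb'))
s=d['scene']['frame'][130:230,200:300,::-1]; w=d['wrist']['frame'][130:330,150:350,::-1]
a=np.hstack([cv2.resize(w,(400,400),interpolation=cv2.INTER_CUBIC),cv2.resize(s,(400,400),interpolation=cv2.INTER_CUBIC)])
cv2.imwrite('pics/c9.png',a)
E
```

```text
t 18.5 [469.8 125.9  88.1] r 101.9 theta 149.9 swing rad 0.94 F [-1.3 21.3 10.7] w 22.5 tilt [ 0.01   0.012 -1.   ]
```

View pics/c9.png

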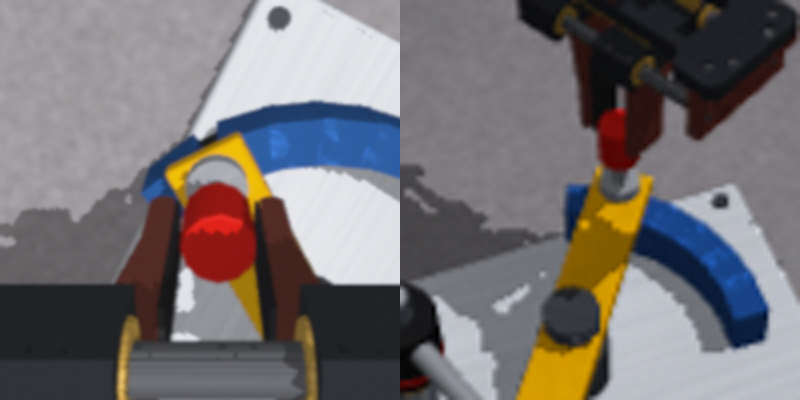

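The knob has come down to about TCP z 88 (9 mm), with the yellow arm over the gap in the blue quadrant. Pushing further down.

Emit:
move_arm --pt "-1 -1.5 5 0.01 -0.01 0" --pt "-1 -1.5 5 0 0 0" --pt "-1 -1.5 4 0 0 0"

```text
t: 18.85
ee_pos: [471.0, 125.6, 81.0]
orientation: [1.49, 2.752, 0.019]
ft_force: [-10.3, 1.3, 44.5]
width: 23.2
```

```bash
python3 arc.py|head -1
```

```text
t 18.85 [471.  125.6  81. ] r 100.6 theta 149.8 swing rad 0.937 F [-10.3   1.3  44.5] w 23.2 tilt [ 0.016  0.005 -1.   ]
```

Emit:
move_arm --pt "0 0 0 0 0 0" --pt "0.6 0.8 -0.5 0 0 0"

```text
t: 19.02
ee_pos: [470.6, 126.1, 82.4]
orientation: [1.487, 2.752, 0.018]
ft_force: [2.9, -8.6, -8.5]
width: 23.4
```

```bash
python3 arc.py|head -1; python3 - <<'E'
from workcell import eyes,ctrl
import cv2,pickle,numpy as np
d={n:eyes.get_image(n) for n in('wrist','scene')}
for n in d: pickle.dump(d[n],open(f'pics/{n}10.pkl','wb'))
s=d['scene']['frame'][150:200,240:290,::-1]; w=pickle.load(open('pics/scene8.pkl','rb'))['frame'][140:190,240:290,::-1]
a=np.hstack([cv2.resize(w,(400,400),interpolation=cv2.INTER_CUBIC),cv2.resize(s,(400,400),interpolation=cv2.INTER_CUBIC)])
cv2.imwrite('pics/c10.png',a)
E
```

```text
t 19.02 [470.6 126.1  82.4] r 101.3 theta 149.6 swing rad 0.934 F [ 2.9 -8.6 -8.5] w 23.4 tilt [ 0.018  0.004 -1.   ]
```

View pics/c10.png

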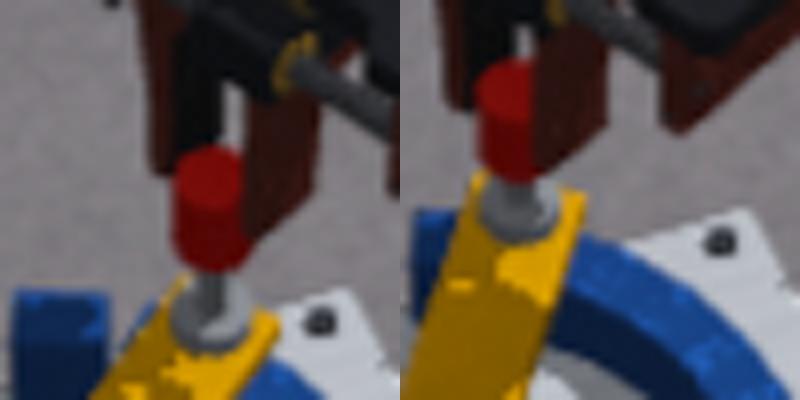

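```bash
python3 - <<'E'
from h import *
import cv2
S=load('scene10')
for z in (102,88,70): print(z,px(S,[471,124,z]))
S8=load('scene8')
for z in (102,70): print(z,px(S8,[488,147,z]))
for n in ('wrist8','wrist10'):
    W=load(n);cv2.imwrite('pics/%sc.png'%n,cv2.resize(W['frame'][190:290,200:310,::-1],None,fx=6,fy=6,interpolation=cv2.INTER_CUBIC))
E
```

```text
102 (np.float64(254.42162323224957), np.float64(165.28672009724426))
88 (np.float64(254.45175632255052), np.float64(169.30737009506723))
70 (np.float64(254.4892650019497), np.float64(174.31214292912637))
102 (np.float64(266.44648157268733), np.float64(168.98231628659659))
70 (np.float64(266.1288755206371), np.float64(177.95451893640353))
```

View pics/wrist10c.png

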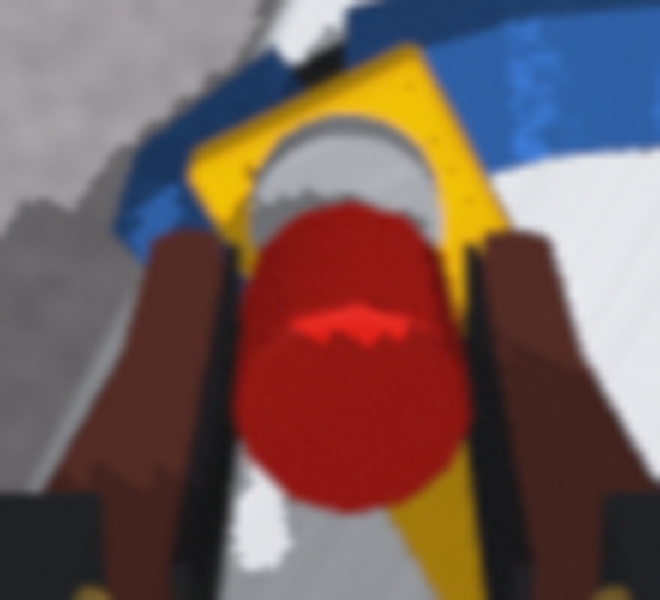

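```bash
python3 - <<'E'
from h import *
W=load('wrist10');S=load('scene10')
print(tri([ray(W,258.4,258.0),ray(S,240+113/8,150+88/8-.4)]))
o,r=ray(S,240+113/8,150+88/8-.4)
for z in(116,130):print(o+r*(z-o[2])/r[2])
print(px(S,[471,124,116]),px(S,[471,124,130]),px(W,[471,124,116]),px(W,[471,124,130]))
E
```

```text
(array([471.4482923 , 124.42271464, 117.58545395]), [np.float64(1.1663505364794167), np.float64(1.1663505364794429)])
[469.32278369 123.8324912  116.        ]
[481.07109953 120.87646854 130.        ]
(np.float64(254.3906101405352), np.float64(161.1486517515)) (np.float64(254.35867792706838), np.float64(156.8879452416984)) (np.float64(255.61450107549726), np.float64(257.82972939356176)) (np.float64(255.83423802720216), np.float64(270.8041330797095))
```

The knob top is now at z ≈ 116–117 (was 130), so it's about 13–14 mm down. One more gentle press, then release.

Emit:
move_arm --pt "-0.5 -0.7 3 0 0 0" --pt "0 0 2 0 0 0"

```text
t: 19.28
ee_pos: [471.4, 125.5, 80.5]
orientation: [1.487, 2.75, 0.021]
ft_force: [-10.2, -2.3, 39.7]
width: 23.1
```

```bash
python3 arc.py|head -1
```

```text
t 19.28 [471.4 125.5  80.5] r 100.3 theta 149.7 swing rad 0.935 F [-10.2  -2.3  39.7] w 23.1 tilt [ 0.02   0.005 -1.   ]
```

Emit:
move_arm --pt "0 0 0.5 0 0 0" --pt "0 0 0.5 0 0 0" --pt "0 0 0.5 0 0 0" --pt "0 0 0 0 0 0" --pt "0 0 0 0 0 0" --hand -0.4

```text
t: 19.7
ee_pos: [470.1, 125.7, 79.4]
orientation: [1.489, 2.749, 0.022]
ft_force: [-0.3, 0.2, 0.2]
width: 53.1
```

```bash
python3 arc.py|head -1; python3 - <<'E'
from workcell import eyes,ctrl
import cv2,pickle,numpy as np
d={n:eyes.get_image(n) for n in('wrist','scene')}
for n in d: pickle.dump(d[n],open(f'pics/{n}11.pkl','wb'))
s=d['scene']['frame'][130:230,200:300,::-1]; w=d['wrist']['frame'][130:330,150:350,::-1]
a=np.hstack([cv2.resize(w,(400,400),interpolation=cv2.INTER_CUBIC),cv2.resize(s,(400,400),interpolation=cv2.INTER_CUBIC)])
cv2.imwrite('pics/c11.png',a)
E
```

```text
t 19.7 [470.1 125.7  79.4] r 101.5 theta 150.0 swing rad 0.94 F [-0.3  0.2  0.2] w 53.1 tilt [ 0.02   0.005 -1.   ]
```

View pics/c11.png

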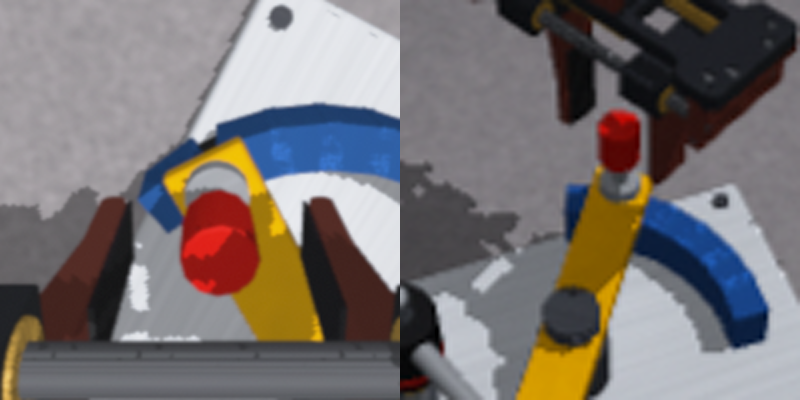

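With the fingers open the arm stays at its stop, so the pin is holding it. Retreating upward, then final checks.

Emit:
move_arm --pt "0 0 -15 0 0 0" --pt "0 0 -20 0 0 0" --pt "0 0 -25 0 0 0" --pt "0 0 -30 0 0 0" --pt "0 0 -30 0 0 0"

```text
t: 20.22
ee_pos: [462.3, 123.8, 196.0]
orientation: [1.495, 2.761, 0.004]
ft_force: [1.0, 0.0, -0.8]
width: 61.6
```

Emit:
move_arm --pt "30 10 0 0 0 0" --pt "35 15 0 0 0 0" --pt "35 15 0 0 0 0" --pt "35 15 0 0 0 0" --pt "0 0 0 0 0 0"

```text
t: 20.63
ee_pos: [439.4, 272.3, 204.7]
orientation: [1.501, 2.746, 0.023]
ft_force: [0.7, 0.4, 0.4]
width: 61.4
```

```bash
python3 arc.py|head -1; python3 - <<'E'
from workcell import eyes,ctrl
import cv2,pickle,numpy as np
d={n:eyes.get_image(n) for n in('top','scene')}
for n in d: pickle.dump(d[n],open(f'pics/{n}12.pkl','wb'))
s=d['scene']['frame'][130:290,80:310,::-1]; w=d['top']['frame'][110:290,150:400,::-1]
cv2.imwrite('pics/s12.png',cv2.resize(s,None,fx=3.4,fy=3.4,interpolation=cv2.INTER_CUBIC))
cv2.imwrite('pics/t12.png',cv2.resize(w,None,fx=3.2,fy=3.2,interpolation=cv2.INTER_CUBIC))
E
```

```text
t 20.63 [439.4 272.3 204.7] r 230.3 theta 121.0 swing rad 0.434 F [0.7 0.4 0.4] w 61.4 tilt [ 0.018  0.007 -1.   ]
```

View pics/s12.png

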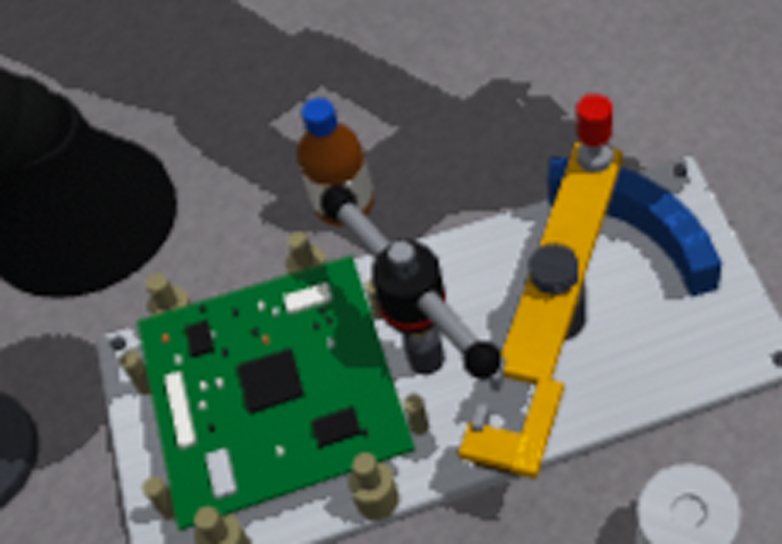

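View pics/t12.png

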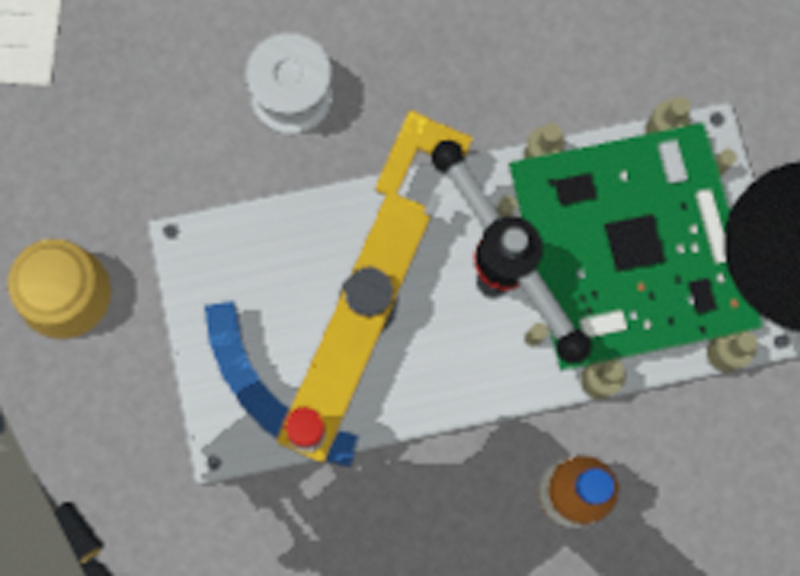

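```bash
python3 - <<'E'
from h import *
import cv2
T=load('top12');S=load('scene12')
p,e=tri([ray(T,150+305.5/3.2-.5,110+424/3.2-.5),ray(S,80+594/3.4-.5,130+106/3.4-.5)]);print('knob top',p,e)
print('swing',np.arctan2(p[1]-74.9,p[0]-558)-np.radians(96.15))
a=load('top0')['frame'];b=T['frame']
def cen(f,lo,hi,box):
    h=cv2.cvtColor(f,cv2.COLOR_RGB2HSV);m=cv2.inRange(h,lo,hi);x0,y0,x1,y1=box;c=m[y0:y1,x0:x1];M=cv2.moments(c,True);return M['m10']/M['m00']+x0,M['m01']/M['m00']+y0,M['m00']
for n,lo,hi,box in(('board',(50,120,50),(80,255,255),(300,140,400,240)),('cap',(105,150,80),(125,255,255),(318,245,350,280)),('tin',(12,120,80),(30,255,255),(145,175,190,220)),):
    print(n,np.round(cen(a,lo,hi,box),1),np.round(cen(b,lo,hi,box),1))
g=cv2.absdiff(a,b).max(2);print('spool diff',g[115:155,222:260].max(), 'hood',g[150:215,375:510].mean(),'tin',g[180:218,148:186].mean(),'board corner',g[150:200,340:385].mean())
E
```

```text
knob top [471.69860128 123.02011479 118.5980014 ] [np.float64(0.3840775818749302), np.float64(0.3840775818749409)]
swing 0.9548128229563482
board [ 347.7  185.9 2931. ] [ 347.   185.3 3095. ]
cap [335.6 261.5  93. ] [335.4 261.5  91. ]
tin [168.1 199.6 726. ] [168.1 199.7 725. ]
spool diff 10 hood 4.525584045584045 tin 6.312326869806094 board corner 7.063111111111111
```

The clamp swing reads 0.955 rad, and the board, cap, tin and spool are unmoved. The knob top measures 116–118 mm, where full depth gives 116. To be sure of full depth, I'll press on the knob from above with shut fingers, which also gauges its height.

Emit:
move_arm --pt "-35 -15 0 0 0 0" --pt "-35 -15 0 0 0 0" --pt "-30 -12 0 0 0 0" --pt "-25 -8 0 0 0 0" --pt "0 0 0 0 0 0" --hand 1

```text
t: 21.15
ee_pos: [463.8, 128.2, 202.0]
orientation: [1.496, 2.75, 0.013]
ft_force: [-0.2, -1.0, -0.2]
width: 31.8
```

```bash
python3 rel.py 471.5 123.5 150 33.5
```

```text
t 21.15 pos [463.8 128.2 202. ] yaw 32.9 tilt [ 0.013  0.002 -1.   ] q [ 0.25  0.2   1.95 -0.    0.97 -0.33] F [-0.2 -1.  -0.2] w 31.8
tool delta [-7.8  3.3 52.1]
rot z (tool) -0.01
full rot [ 0.012  0.006 -0.01 ] level only [ 0.012  0.006 -0.   ]
```

Emit:
move_arm --pt "-8 3.5 15 0.012 0.006 0" --pt "0 0 15 0 0 0" --pt "0 0 15 0 0 0" --pt "0 0 5 0 0 0" --pt "0 0 0 0 0 0"

```text
t: 21.57
ee_pos: [471.1, 115.7, 150.4]
orientation: [-1.518, -2.749, 0.001]
ft_force: [0.6, 0.2, 0.1]
width: 1.1
```

```bash
python3 rel.py 471.5 123.5 125 33.5
```

```text
t 21.57 pos [471.1 115.7 150.4] yaw 32.2 tilt [-0.001 -0.    -1.   ] q [ 0.22  0.29  1.97  0.    0.87 -0.35] F [0.6 0.2 0.1] w 1.1
tool delta [ 6.4  4.5 25.4]
rot z (tool) -0.023
full rot [-0.001 -0.    -0.023] level only [-0.001 -0.    -0.   ]
```

Emit:
move_arm --pt "6 4.5 10 0 0 0" --pt "0 0 10 0 0 0" --pt "0 0 0 0 0 0"

```text
t: 21.82
ee_pos: [471.9, 123.5, 129.8]
orientation: [-1.52, -2.749, 0.0]
ft_force: [-0.2, -0.7, -1.4]
width: 0.8
```

```bash
python3 rel.py 471.5 123.5 117 33.5
```

```text
t 21.82 pos [471.9 123.5 129.8] yaw 32.1 tilt [-0.  0. -1.] q [ 0.23  0.33  1.98  0.    0.83 -0.33] F [-0.2 -0.7 -1.4] w 0.8
tool delta [ 0.3 -0.3 12.8]
rot z (tool) -0.024
full rot [-0.    -0.    -0.024] level only [-0. -0. -0.]
```

Emit:
move_arm --pt "0 0 5 0 0 0" --pt "0 0 5 0 0 0"

```text
t: 21.98
ee_pos: [472.5, 124.2, 119.8]
orientation: [1.519, 2.749, 0.001]
ft_force: [-0.0, 1.0, -0.3]
width: 0.5
```

Emit:
move_arm --pt "0 0 2.5 0 0 0" --pt "0 0 2.5 0 0 0"

```text
t: 22.15
ee_pos: [472.3, 124.5, 114.0]
orientation: [1.518, 2.75, 0.001]
ft_force: [0.1, 0.3, 0.4]
width: 0.4
```

Emit:
move_arm --pt "0 0 2.5 0 0 0"

```text
t: 22.23
ee_pos: [472.4, 124.6, 111.3]
orientation: [1.518, 2.75, 0.001]
ft_force: [-0.6, -0.8, -0.4]
width: 0.3
```

No contact at z 111, which is unexpected. I'll look.

```bash
python3 - <<'E'
from workcell import eyes,ctrl
import cv2,pickle,numpy as np
d={n:eyes.get_image(n) for n in('wrist','scene')}
for n in d: pickle.dump(d[n],open(f'pics/{n}13.pkl','wb'))
s=d['scene']['frame'][130:210,215:295,::-1]; w=d['wrist']['frame'][150:330,170:350,::-1]
a=np.hstack([cv2.resize(w,(400,400),interpolation=cv2.INTER_CUBIC),cv2.resize(s,(400,400),interpolation=cv2.INTER_CUBIC)])
cv2.imwrite('pics/c13.png',a)
E
```

```text
(no output)
```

View pics/c13.png

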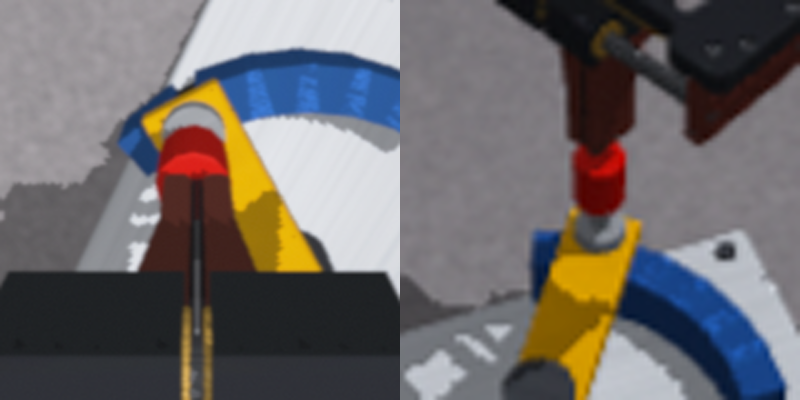

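Emit:
move_arm --pt "0 0 2 0 0 0" --pt "0 0 2 0 0 0"

```text
t: 22.5
ee_pos: [472.6, 124.5, 107.4]
orientation: [1.518, 2.749, 0.002]
ft_force: [0.3, 0.5, 0.5]
width: 0.4
```

```bash
python3 - <<'E'
from workcell import eyes,ctrl
import cv2,pickle,numpy as np
o=ctrl.get_obs();print(o['ee_pos'],o['ft_force'])
d={n:eyes.get_image(n) for n in('wrist','scene')}
s=d['scene']['frame'][130:210,215:295,::-1]; w=d['wrist']['frame'][150:330,170:350,::-1]
a=np.hstack([cv2.resize(w,(400,400),interpolation=cv2.INTER_CUBIC),cv2.resize(s,(400,400),interpolation=cv2.INTER_CUBIC)])
cv2.imwrite('pics/c14.png',a)
E
```

```text
[472.64551683 124.5429065  107.41489124] [0.31365132 0.47409715 0.50723042]
```

View pics/c14.png

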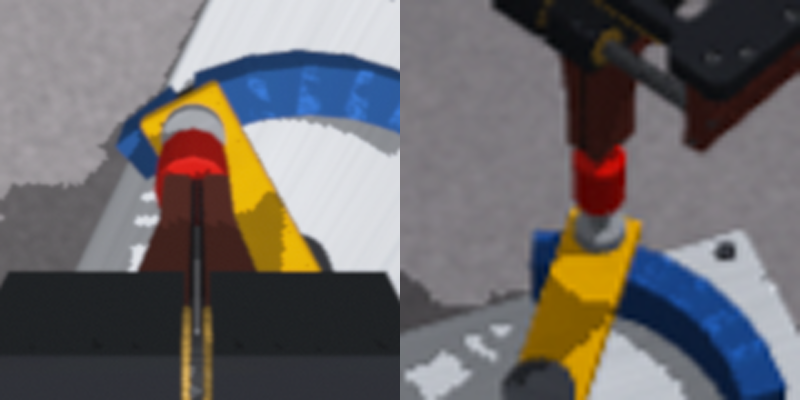

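The visible fingertips sink into the knob without any force. So the contact surface is probably only the pads, starting about 9 mm or more behind the tips, and that would explain the earlier miss on the bar too. Continuing carefully until a force shows.

Emit:
move_arm --pt "0 0 2 0 0 0"

```text
t: 22.68
ee_pos: [472.7, 124.5, 105.4]
orientation: [1.518, 2.749, 0.002]
ft_force: [-0.2, -0.5, -0.1]
width: 0.8
```

Emit:
move_arm --pt "0 0 2 0 0 0"

```text
t: 22.77
ee_pos: [472.8, 124.5, 103.4]
orientation: [1.518, 2.749, 0.002]
ft_force: [-0.5, 0.1, 0.0]
width: 0.1
```

Emit:
move_arm --pt "0 0 2 0 0 0"

```text
t: 22.85
ee_pos: [472.9, 124.5, 101.3]
orientation: [1.517, 2.749, 0.003]
ft_force: [-0.2, -0.0, -0.2]
width: 0.2
```

```bash
python3 - <<'E'
from h import *
import cv2
for n in('top0','top12','scene0','scene12'):
    d=load(n);z=d['range_z'];v,u=np.mgrid[:384,:512];M=d['cam_to_world']
    c=np.stack([(u-d['cx'])/d['fx']*z,(v-d['cy'])/d['fy']*z,z],-1)@M[:3,:3].T+M[:3,3]
    h=cv2.cvtColor(d['frame'],cv2.COLOR_RGB2HSV);m=((h[...,0]<6)|(h[...,0]>174))&(h[...,1]>170)&(h[...,2]>80)
    near=(np.hypot(c[...,0]-510,c[...,1]-150)<70)&(c[...,2]>90)
    q=c[m&near];print(n,len(q),np.percentile(q[:,2],[0,50,80,90,100]).round(1),q[:,:2].mean(0).round(1))
E
```

```text
top0 106 [117.5 129.6 130.8 131.4 133. ] [544.7 173.1]
top12 101 [112.2 116.1 117.2 118.  119.4] [469.8 123.5]
scene0 112 [106.6 129.6 131.3 131.6 133.5] [551.1 174. ]
scene12 122 [ 90.6 115.6 117.5 118.2 119.1] [476.2 123.5]
```

The depth cameras settle it. The knob top dropped 13.5 mm (129.6 → 116.1 from the top camera, 14.0 from the scene camera), which is full depth. No more pressing is needed, so I'm backing straight up and away.

Emit:
move_arm --pt "0 0 -12 0 0 0" --pt "0 0 -20 0 0 0" --pt "0 0 -25 0 0 0" --pt "0 0 -30 0 0 0" --pt "0 0 -20 0 0 0"

```text
t: 23.27
ee_pos: [468.4, 123.4, 205.9]
orientation: [-1.514, -2.743, 0.012]
ft_force: [0.2, 0.3, -0.0]
width: 0.4
```

Emit:
move_arm --pt "30 10 0 0 0 0" --pt "35 15 0 0 0 0" --pt "35 15 0 0 0 0" --pt "35 15 0 0 0 0" --pt "0 0 0 0 0 0"

```text
t: 23.68
ee_pos: [447.1, 272.0, 212.6]
orientation: [1.529, 2.744, 0.005]
ft_force: [-0.5, 0.2, 0.5]
width: 0.6
```

```bash
python3 - <<'E'
from h import *
import cv2
from workcell import eyes,ctrl
print(ctrl.get_obs()['t'],ctrl.get_obs()['ft_force'])
for n in('top','scene'):
    d=eyes.get_image(n);pickle.dump(d,open(f'pics/{n}15.pkl','wb'))
    z=d['range_z'];v,u=np.mgrid[:384,:512];M=d['cam_to_world']
    c=np.stack([(u-d['cx'])/d['fx']*z,(v-d['cy'])/d['fy']*z,z],-1)@M[:3,:3].T+M[:3,3]
    h=cv2.cvtColor(d['frame'],cv2.COLOR_RGB2HSV);m=((h[...,0]<6)|(h[...,0]>174))&(h[...,1]>170)&(h[...,2]>80)
    near=(np.hypot(c[...,0]-510,c[...,1]-150)<70)&(c[...,2]>90)
    q=c[m&near];print(n,len(q),np.percentile(q[:,2],[50,90,100]).round(1),q[:,:2].mean(0).round(1))
a=load('top12')['frame'];b=load('top15')['frame']
cv2.imwrite('pics/t15.png',cv2.resize(b[110:290,150:400,::-1],None,fx=3.2,fy=3.2,interpolation=cv2.INTER_CUBIC))
E
```

```text
23.6833 [-0.53803012  0.1673952   0.46169023]
top 100 [115.9 117.8 118.9] [470.  123.6]
scene 122 [115.5 118.2 119.5] [476.7 123.2]
```

View pics/t15.png

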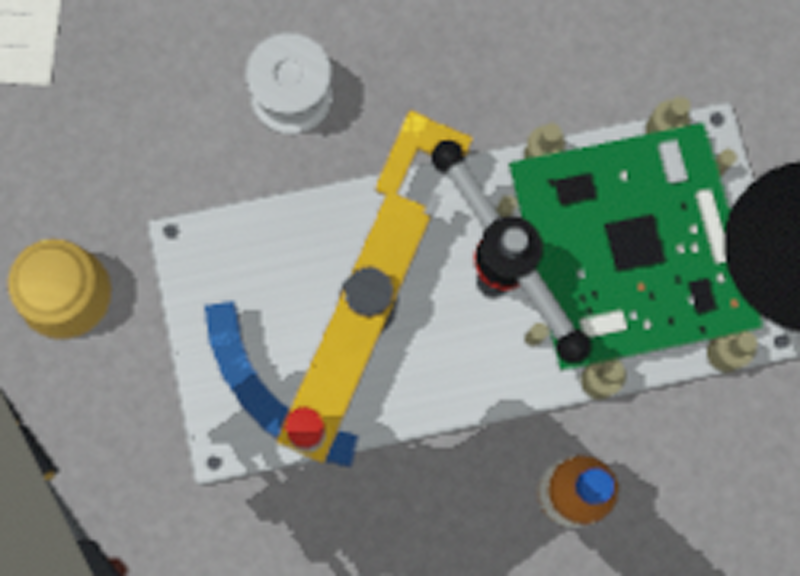

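The arm is still pinned: knob at (305,427), bar balls at (447,157) and (573,347), everything else in place. Handing in.

```bash
python3 -c "
from workcell import ctrl
print(ctrl.close_job())"
```

```text
the job is handed in; nothing more can be done
None
```

The board is freed: I handed the job in at about 24 s, with the clamp arm pinned at its stop and the robot clear of everything.

- **Nut:** I gripped the hub and turned it clockwise in two bites to about 3.87 rad, read from the bar's angle. That is past the 3.15 rad where the collar clears the ears. The gripper rose 7–8 mm with the nut, as the thread predicts.
- **Clamp arm:** I swung it by the red knob to its hard stop, at about 0.955 rad in the images.
- **Plunger:** The knob top dropped 13.5–14 mm by the depth cameras, which is full depth. The arm stayed put after release, and again about 3 s later.
- **Surroundings:** Images from before and after show the board, bottle, spool and tin where they were. I never felt contact with the hood. The highest force I read was about 44 N at the wrist, while pressing the plunger home through the fingers.

**What failed or disagreed:**
- **First try on the nut:** I tried to drive the bar with the sides of the fingers. They passed it without any force and without turning it, so I gripped the hub instead.
- **Check press on the knob:** Pressing it from above with shut fingers met no resistance, although the pictures showed the tips inside the knob. I broke it off and relied on the depth readings.
- **Knob height:** Triangulating the knob top gave 117.6–118.6 mm, against 116 mm from the depth images.

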